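Turn the upside-down tray lid over and close the top oak tray with it

ROBOT

A 6-joint arm with a two-finger parallel gripper is mounted at the origin on the work surface. World frame = base frame: x ahead of the robot, y to its left, z up, the work surface at z = 0. Lengths are in m, angles in rad, forces in N, time in s.
With the tool pointing down it reaches from about 0.225 to 0.875 m from the base axis. Payload 3.4 kg.
Tool frame: the origin (TCP) lies between the finger pads; the fingertips stand 11 mm ahead of it and the grasp point (between the pads) lies 8 mm behind it (tips_ahead is the distance from the TCP to the fingertips, in m); z points along the fingers, x is the direction in which the jaws open and shut, and the axes are right-handed (so a half turn about z gives the same grasp; the last joint's range is limited). The gripper opens to 85 mm and grips with 20 to 120 N. Pads are 22 mm wide; open, the fingers measure 114 mm over their backs; the gripper's body (76 mm by 85 mm) begins 54 mm behind the grasp point. The pads swing forward as they close: fully open they stand 13 mm farther back than shut.
Start: joints at [1.156, 0.276, 1.505, -0, 1.361, -0.121], TCP at [0.167, 0.55, 0.242] pointing down, gripper open.
Joint ranges: [-2.89, 2.89], [-0.75, 2.08], [0.22, 2.7], [-1.18, 4.32], [0.11, 2.71], [-2.7, 2.7]. Speed limits (rad/s): [2.57, 2.57, 3.14, 3.14, 3.14, 3.14].

INTERFACE

Orientations are given as a unit quaternion [w, x, y, z].
In Python, from rig import get_state, get_image, sign_off, masks_of, tips_ahead gives the robot as it stands.
- The arm moves only by the tool play_rows, never from a script. Its argument "series" is a list of rows, each an object of numbers: "fingers": the closure, from -1 (fully open) to 1 (shut); "dx", "dy", "dz": the shift along the world's x, y, z in mm; "turn": the turn about the world's z in rad. A call has 1 to 20 rows; each row shifts and turns the pose as measured when the row begins; what a row does not reach is not made up. A row lasts 1/12 s, in which the tool goes at most 41.7 mm and 7.16 degrees, less where a joint would pass 70% of its speed; a pose out of reach is approached as far as the arm can. A call with a gripper value outside its range is refused whole. The fingers move at their own pace and stop on an object; "squeeze" is the grip in N (left out, the last holds). Time passes only in rows, so rows that do not move let the fingers close. It gives the time, the measured TCP pose, the force and the opening at its end, in the units of the state.
- get_state(): the state, without advancing time (a new reading comes with each control period).
- get_image(name): name is "side" or "top" or "wrist"; returns a dict with "pixels" (384x512x3 uint8, red, green, blue), "vfov" (degrees; the focal length in pixels is half the picture's height over the tangent of half this angle, whatever the lens; pixels are square), "cx", "cy" (the principal point, pixels), "dist" ([k1, k2, p1, p2, k3] as OpenCV has them; the pictures are not rectified), "rvec" (rotation vector, rad) and "tvec" (3), from world to camera coordinates, as OpenCV has them; the wrist camera has in their place "hand_eye" (4x4, takes a point from camera to tool coordinates, whose origin is the TCP and whose axes are the tool frame's). Camera axes: x right, y down, z forward; pixel columns grow to the right and rows downward; lengths in m; the calibration is good to about 2 mm. A picture is of the moment at which its call begins: read the wrist's pose just before it. There is no depth.
- sign_off(): hands the job in, once; it reports no verdict.
Trained networks look in a picture, given as the dict that the camera call returned (one of the last four; its "shot" number tells which), for a name from the list of things; names that differ only in an ending like _2 or _b are one class to them, and where a whole thing is asked for, a point or a joint stands for the part that bears it (a point fixed in the world has none). Each returns a list of dicts, best first, with "p" (0 to 1); they miss things now and then, are a little off and sometimes report something else, mostly with a low value. They report only what shows in the picture. A call takes as long as a camera call. They do not tell look-alikes from the thing itself.
- masks_of(picture, label): "region" (384x512 bool, what is visible of it) and "xy" ([column, row] in pixels, amid what is visible of it).
The state is a dict: "clock": time; "qpos": joint angles; "qd": joint speeds; "effort": joint torques, N m; "position": TCP position; "ee_rot": TCP orientation; "contact_force": force on the tool from outside, world axes, zero at the start; "moment": the same for the moment, N m; "width": finger opening in m.
Only numpy, scipy, OpenCV 4.12 (cv2) and the standard library are available. Lean on these libraries where they do the work, as an engineer would, in place of code of your own. Each camera call takes 0.05 s, during which the arm holds its last target. There are 200 camera calls.

TASK

The flat oak lid of the tray tower has been laid on upside-down, with its two cleats on top. Slide it out over the tower's front edge until you can get under it, turn it over, and put it back on cleats down, so that the cleats drop inside the top tray and the lid lies flat on the rim. Handle it gently, without letting it fall, and leave the other things where they are.

Things in the scene. Friction and masses are not known exactly. Their poses are not given: they have to be found in the camera images.
- lid_center (a point): Centre of the flat oak lid, half-way through its board of 140 (its x) x 200 (its y) x 9 mm. Its z axis points out of the cleated face: up at the start, down when the lid is on properly. The lid is the same if turned end for end. It starts plain face down on the top tray's rim, roughly square with it, its back edge flush with the tower's back or up to about 10 mm beyond.
- lid: The loose oak lid, about 0.2 kg; origin at the centre of its plain face, axes as at the centre point. On the other face two straight cleats, each 110 long (along x) x 12 wide x 7 mm high, run parallel at y = -78 and +78 mm; the rest of that face is plain.
- tower: Tower of three stacked pale oak trays, 140 (x) x 200 (y) x 130 mm, standing fixed. Origin: centre of its underside, on the stand. Its front (x = -70 mm) faces the robot, +x points to its back, +y to its left side. The lower two tiers are open at front and back above low lips.
- mouth (a point): Centre of the top tray's open mouth, in the plane of its rim, 130 mm above the stand, axes as the tower's. The tray's walls are 10 mm thick and equally high all round, so the mouth is 120 (x) x 180 (y) mm inside and 32 mm deep; the lid's cleats (110 mm long, 168 mm over their outer sides) go in with 5 to 6 mm of play each way.
- remote: Grey remote control, 42 x 150 x 18 mm, loose in the bottom tier. Origin: centre of its underside. To be left alone.
- case: Black silicone earbud case, 48 x 60 x 27 mm, loose in the middle tier. Origin: centre of its underside. To be left alone.
- paperweight: Round glass paperweight, 76 mm across, 44 mm high, loose on the stand beside the tower. Origin: centre of its underside. To be left alone.
- dish: Shallow white ceramic incense dish, 116 mm across, 17 mm high, loose on the stand beside the tower. Origin: centre of its underside. To be left alone.
- mug: Blue ceramic mug, 80 mm across without its handle, 92 mm high, loose on the stand beside the tower. Origin: centre of its underside. To be left alone.
- candle: Lidded amber jar candle, 72 mm across, 85 mm high, loose on the stand beside the tower. Origin: centre of its underside. To be left alone.
- coasters: Stack of square cork coasters, 95 x 95 x 24 mm, loose on the stand, ahead of the robot to its left. Origin: centre of its underside. To be left alone.
Mind the look-alikes: they are no part of the job. There is more than one size of the lid; the job needs the larger.

How it is judged:
On the way, in this order (a step that is already met when the one before it is completed fails the run):
1. the lid, still cleats up and lying on the tray, has been slid at least 25 mm out over the tower's front edge (x of lid_center in the frame of mouth below -0.025 m and angle between lid_center's own z axis and vertical below 0.12 rad and z of lid_center in the frame of mouth below 0.012 m), for 0.2 s.
2. the lid has been turned over, past upright, cleats towards the underside (angle between lid_center's own z axis and vertical above 2 rad), for 0.1 s.
At the end, for the whole second after the job is handed in: The lid lies at rest on the top tray's rim, cleats down inside the mouth: flat within about 2.4 degrees, its centre within 12 mm of the mouth's centre sideways and within 2.5 mm of its seated height (4.5 mm above the rim) (angle between lid_center's own z axis and vertical above 3.1 rad and z of lid_center in the frame of mouth between 0.002 and 0.007 m and horizontal distance between lid_center and mouth below 0.012 m and linear speed of lid below 0.01 m/s and angular speed of lid below 0.1 rad/s); the robot touches nothing.
It fails at once if a thing in the lower tiers (remote, earbud case) is moved more than 20 mm (distance of any of remote, case from where it was at the start of the episode above 0.02 m).
It fails at once if a thing on the stand (paperweight, dish, mug, candle, coasters) is moved more than 20 mm (distance of any of paperweight, dish, mug, candle, coasters from where it was at the start of the episode above 0.02 m).
It fails at once if the lid falls: it moves faster than 0.6 m/s while the fingers do not touch it (linear speed of lid above 0.6 m/s and contact force between the fingers and lid below 0.05 N).
It also fails if it takes over 72 s, if anything falls off the work surface, if the arm or the gripper's body presses on something with over 40 N, if the wrist force passes 120 N, or if a joint passes its speed limit or range.

## Working session

There is one attempt and no reset: what is moved stays moved. The work goes in short steps, Python scripts to look and compute and a tool call to move; the robot and the scene stay as the last step left them, time stands still between calls to the robot, and variables do not carry over. Pictures are saved under pics/ and viewed, about 8 in all and at most 12, crops included, and the job is handed in when it is done.

Besides the shell and the picture viewer there is one more tool, called after "Emit:" in YAML: its name, and indented under it one key for each argument. play_rows: Moves the arm, as the interface text tells. Its arguments: {"type":"object","properties":{"series":{"type":"array"},"squeeze":{"type":"number"}},"required":["series"]}

```bash
mkdir -p pics; ls; cat > h.py <<'E'
import numpy as np, cv2
from rig import *
def K(im):
    f=192/np.tan(np.radians(im["vfov"])/2); return np.array([[f,0,im["cx"]],[0,f,im["cy"]],[0,0,1.]])
def pose(im,st=None):  # R,t world->cam
    if "rvec" in im: return cv2.Rodrigues(np.array(im["rvec"]))[0],np.array(im["tvec"],float).ravel()
    from scipy.spatial.transform import Rotation as Ro
    q=np.array(st["ee_rot"]); T=np.eye(4); T[:3,:3]=Ro.from_quat(np.r_[q[1:],q[0]]).as_matrix(); T[:3,3]=st["position"]
    M=np.linalg.inv(T@np.array(im["hand_eye"])); return M[:3,:3],M[:3,3]
def onplane(im,uv,z,st=None):
    R,t=pose(im,st); p=cv2.undistortPoints(np.array(uv,float).reshape(-1,1,2),K(im),np.array(im["dist"])).reshape(-1,2)
    d=np.c_[p,np.ones(len(p))]@R; o=-R.T@t; return o+d*((z-o[2])/d[:,2])[:,None]
def proj(im,P,st=None):
    R,t=pose(im,st); return cv2.projectPoints(np.array(P,float).reshape(-1,1,3),cv2.Rodrigues(R)[0],t,K(im),np.array(im["dist"]))[0].reshape(-1,2)
def save(im,n,s=1): cv2.imwrite(n,cv2.resize(im["pixels"][:,:,::-1],None,fx=s,fy=s,interpolation=cv2.INTER_CUBIC))
E
python3 - <<'E'
from h import *
s=get_state(); print({k:np.round(v,3) for k,v in s.items()})
a=get_image("side");b=get_image("top")
for n,im in(("side",a),("top",b)):
    print(n,(-pose(im)[0].T@pose(im)[1]).round(3),im["vfov"])
    for l in("lid","tower","coasters","mug","candle","dish","paperweight"):
        for m in masks_of(im,l): 
            ys,xs=np.where(m["region"]); print(l,round(m["p"],2),np.round(m["xy"]),xs.min(),xs.max(),ys.min(),ys.max())
cv2.imwrite("pics/1.png",np.vstack([a["pixels"],b["pixels"]])[:,:,::-1])
E
python3 -c "
import cv2;i=cv2.imread('pics/1.png');cv2.imwrite('pics/1.png',cv2.resize(cv2.hconcat([i[:384],i[384:]]),(800,300)))"
```

```text
pics
{'clock': np.float64(0.0), 'qpos': array([ 1.156,  0.277,  1.506,  0.   ,  1.361, -0.121]), 'qd': array([ 0.   ,  0.   , -0.   ,  0.   , -0.001, -0.001]), 'effort': array([ 1.0000e-03, -4.1678e+01, -2.4580e+01,  0.0000e+00,  1.1000e-02,
       -0.0000e+00]), 'position': array([0.166, 0.55 , 0.241]), 'ee_rot': array([ 0.   ,  0.803,  0.596, -0.001]), 'contact_force': array([-0.111,  0.14 , -0.417]), 'moment': array([-0.05 ,  0.02 ,  0.009]), 'width': np.float64(0.085)}
side [ 0.397 -0.822  1.161] 49.60582212989923
lid 0.64 [212. 223.] 190 236 201 247
lid 0.56 [282. 193.] 260 305 162 215
tower 0.71 [272. 110.] 264 281 100 123
tower 0.63 [276. 226.] 257 303 204 238
coasters 0.7 [201. 155.] 183 215 142 169
coasters 0.47 [285. 188.] 260 306 163 215
coasters 0.45 [314. 320.] 292 332 302 340
coasters 0.18 [277. 227.] 256 302 214 238
mug 0.74 [229. 109.] 211 235 100 129
candle 0.61 [271. 111.] 263 281 98 124
dish 0.75 [315. 319.] 294 331 302 340
paperweight 0.84 [235. 318.] 221 247 305 331
top [ 0.4   -0.012  1.546] 49.74579284030975
lid 0.93 [266. 167.] 234 296 142 191
lid 0.64 [274. 228.] 250 296 212 253
tower 0.7 [270. 192.] 235 290 184 196
coasters 0.88 [190. 241.] 176 205 229 259
mug 0.63 [140. 216.] 126 154 203 229
mug 0.31 [141. 164.] 127 150 153 173
candle 0.84 [138. 164.] 127 151 153 173
dish 0.96 [372. 160.] 356 386 145 175
paperweight 0.54 [368. 218.] 356 374 210 228
```

View pics/1.png

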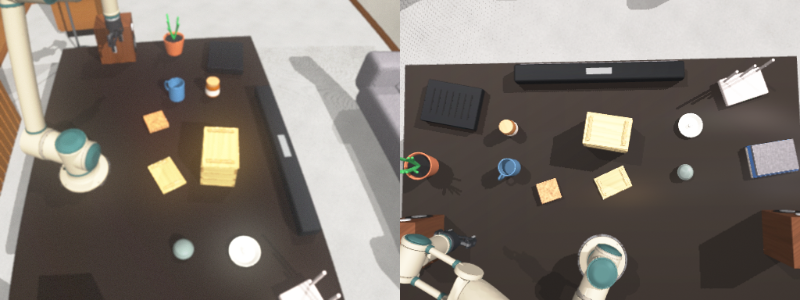

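```bash
python3 - <<'E'
from h import *
b=get_image("top");a=get_image("side")
m=masks_of(b,"lid")
for i,z in((0,.15),(1,.009)):
    c=cv2.findContours(m[i]["region"].astype(np.uint8),0,1)[0]; c=max(c,key=cv2.contourArea)
    bx=cv2.boxPoints(cv2.minAreaRect(c)); print(i,bx.round(1).tolist()); print(onplane(b,bx,z).round(3))
x=cv2.resize(b["pixels"][120:270,220:320],(400,600),interpolation=cv2.INTER_CUBIC)
y=cv2.resize(a["pixels"][150:255,245:315],(400,600),interpolation=cv2.INTER_CUBIC)
cv2.imwrite("pics/2.png",np.hstack([x,y])[:,:,::-1])
E
```

```text
0 [[247.8000030517578, 228.10000610351562], [285.0, 211.10000610351562], [297.20001220703125, 237.6999969482422], [260.0, 254.6999969482422]]
[[ 0.378  0.029  0.15 ]
 [ 0.434 -0.097  0.15 ]
 [ 0.344 -0.136  0.15 ]
 [ 0.289 -0.01   0.15 ]]
1 [[233.5, 182.60000610351562], [239.5, 142.3000030517578], [297.0, 151.0], [291.0, 191.1999969482422]]
[[ 0.546  0.084  0.009]
 [ 0.698  0.06   0.009]
 [ 0.661 -0.155  0.009]
 [ 0.51  -0.129  0.009]]
```

View pics/2.png

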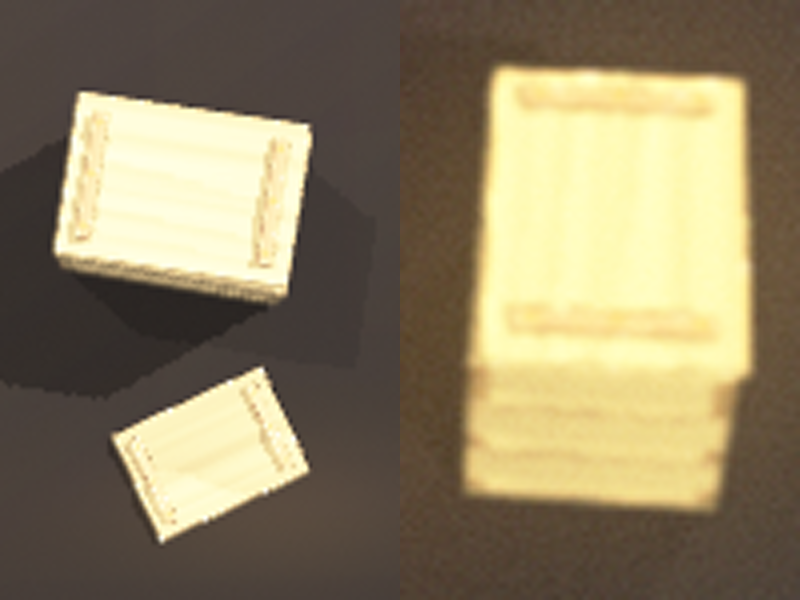

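```bash
python3 - <<'E'
from h import *
b=get_image("top")
px=np.array([[78,92],[312,126],[288,283],[55,250]])/4+[220,120]
P=onplane(b,px,.139); print(P.round(3))
print([np.linalg.norm(P[i]-P[(i+1)%4]).round(3) for i in range(4)],P.mean(0).round(3), np.degrees(np.arctan2(*(P[0]-P[1])[[0,1]])))
print("small",onplane(b,np.array([[262,368],[308,468],[163,542],[112,436]])/4+[220,120],.014).round(3))
for l in("mug","candle","dish","paperweight","coasters"):
    print(l,onplane(b,[masks_of(b,l)[0]["xy"]],.03).round(3))
w=get_image("wrist"); print(np.array(w["hand_eye"]).round(3),w["vfov"])
E
```

```text
[[ 0.67   0.053  0.139]
 [ 0.637 -0.146  0.139]
 [ 0.502 -0.123  0.139]
 [ 0.534  0.075  0.139]]
[np.float64(0.203), np.float64(0.136), np.float64(0.2), np.float64(0.138)] [ 0.586 -0.035  0.139] 9.494095916726225
small [[ 0.433 -0.107  0.014]
 [ 0.341 -0.147  0.014]
 [ 0.275 -0.013  0.014]
 [ 0.373  0.033  0.014]]
mug [[0.43  0.442 0.03 ]]
candle [[0.626 0.425 0.03 ]]
dish [[ 0.614 -0.429  0.03 ]]
paperweight [[ 0.403 -0.403  0.03 ]]
coasters [[0.329 0.249 0.03 ]]
[[ 1.    -0.001  0.001  0.   ]
 [ 0.     0.954  0.299 -0.078]
 [-0.001 -0.299  0.954 -0.132]
 [ 0.     0.     0.     1.   ]] 58.97284941797229
```

Emit:
play_rows:
  series:
    - {"dz": 30,"fingers": -1}
    - {"dz": 30}
    - {"dx": 24,"dy": -32,"turn": 0.007}
    - {"dx": 24,"dy": -32,"turn": 0.007}
    - {"dx": 24,"dy": -32,"turn": 0.007}
    - {"dx": 24,"dy": -32,"turn": 0.007}
    - {"dx": 24,"dy": -32,"turn": 0.007}
    - {"dx": 24,"dy": -32,"turn": 0.007}
    - {"dx": 24,"dy": -32,"turn": 0.007}
    - {"dx": 24,"dy": -32,"turn": 0.007}
    - {"dx": 24,"dy": -32,"turn": 0.007}
    - {"dx": 24,"dy": -32,"turn": 0.007}
    - {"dx": 24,"dy": -32,"turn": 0.007}
    - {"dx": 24,"dy": -32,"turn": 0.007}
    - {"dx": 24,"dy": -32,"turn": 0.007}
    - {"dx": 24,"dy": -32,"turn": 0.007}
    - {"dx": 24,"dy": -32,"turn": 0.007}
    - {"dx": 24,"dy": -32,"turn": 0.007}
    - {"dx": 24,"dy": -32,"turn": 0.007}
    - {"dx": 20,"dy": -20,"turn": 0.007}

```text
invalid input at $.series[0]: expected keys fingers, dx, dy, dz, turn
```

Emit:
play_rows:
  series:
    - {"dx": 0,"dy": 0,"dz": 30,"turn": 0,"fingers": -1}
    - {"dx": 0,"dy": 0,"dz": 30,"turn": 0,"fingers": -1}
    - {"dx": 24,"dy": -32,"dz": 0,"turn": 0.007,"fingers": -1}
    - {"dx": 24,"dy": -32,"dz": 0,"turn": 0.007,"fingers": -1}
    - {"dx": 24,"dy": -32,"dz": 0,"turn": 0.007,"fingers": -1}
    - {"dx": 24,"dy": -32,"dz": 0,"turn": 0.007,"fingers": -1}
    - {"dx": 24,"dy": -32,"dz": 0,"turn": 0.007,"fingers": -1}
    - {"dx": 24,"dy": -32,"dz": 0,"turn": 0.007,"fingers": -1}
    - {"dx": 24,"dy": -32,"dz": 0,"turn": 0.007,"fingers": -1}
    - {"dx": 24,"dy": -32,"dz": 0,"turn": 0.007,"fingers": -1}
    - {"dx": 24,"dy": -32,"dz": 0,"turn": 0.007,"fingers": -1}
    - {"dx": 24,"dy": -32,"dz": 0,"turn": 0.007,"fingers": -1}
    - {"dx": 24,"dy": -32,"dz": 0,"turn": 0.007,"fingers": -1}
    - {"dx": 24,"dy": -32,"dz": 0,"turn": 0.007,"fingers": -1}
    - {"dx": 24,"dy": -32,"dz": 0,"turn": 0.007,"fingers": -1}
    - {"dx": 24,"dy": -32,"dz": 0,"turn": 0.007,"fingers": -1}
    - {"dx": 24,"dy": -32,"dz": 0,"turn": 0.007,"fingers": -1}
    - {"dx": 24,"dy": -32,"dz": 0,"turn": 0.007,"fingers": -1}
    - {"dx": 24,"dy": -32,"dz": 0,"turn": 0.007,"fingers": -1}
    - {"dx": 20,"dy": -30,"dz": 0,"turn": 0.007,"fingers": -1}

```text
clock: 2.97
position: [0.6021, -0.045, 0.3069]
ee_rot: [-0.0, 0.757, 0.653, 0.006]
contact_force: [0.5, 0.6, 0.2]
width: 0.0852
```

```bash
python3 - <<'E'
from h import *
s=get_state(); w=get_image("wrist"); print(s["position"].round(4),s["ee_rot"].round(4))
np.savez("w1.npz",pixels=w["pixels"]); import pickle; pickle.dump((s,w),open("w1.pkl","wb"))
save(w,"pics/3.png",1.5)
E
```

```text
[ 0.6021 -0.045   0.3069] [-2.000e-04  7.573e-01  6.531e-01  5.800e-03]
```

View pics/3.png

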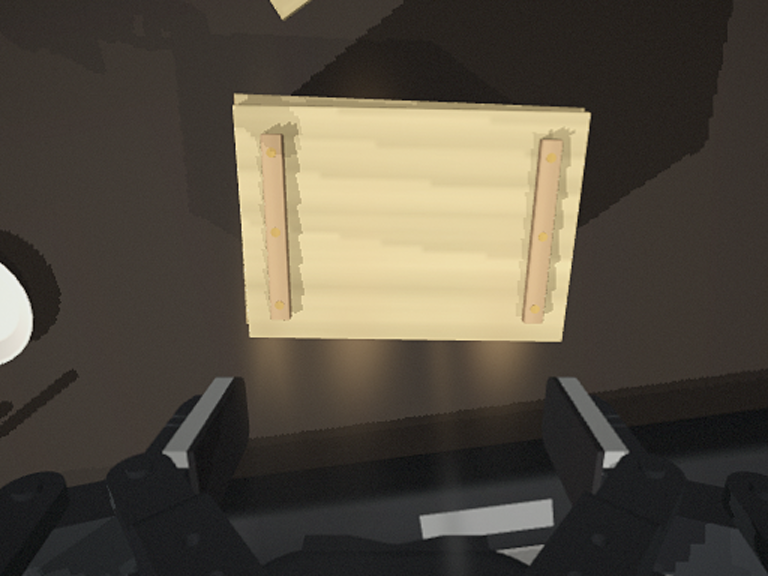

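```bash
python3 - <<'E'
from h import *; import pickle
s,w=pickle.load(open("w1.pkl","rb"))
px=np.array([[590,113],[562,341],[249,338],[235,105]])/1.5
P=onplane(w,px,.139,s); c=P.mean(0)
print(P.round(4),[np.linalg.norm(P[i]-P[(i+1)%4]).round(4) for i in range(4)],c.round(4))
xd=(P[1]+P[2]-P[0]-P[3]); print("yaw",np.degrees(np.arctan2(xd[1],xd[0])),np.degrees(np.arctan2(*(P[0]+P[1]-P[2]-P[3])[[1,0]]))-90)
C=onplane(w,np.array([[550,140],[533,322],[274,135],[281,320]])/1.5,.146,s); print("cleat ends",C.round(4))
print("front lower",onplane(w,np.array([[585,107],[235,95]])/1.5,.13,s).round(4))
q=s["ee_rot"]; print("jaw",np.degrees(np.arctan2(2*q[1]*q[2],q[1]**2-q[2]**2)))
g=np.array(w["pixels"]);cv2.imwrite("pics/x.png",cv2.resize(g[55:90,145:405],None,fx=3,fy=3,interpolation=cv2.INTER_CUBIC)[:,:,::-1])
E
```

```text
[[ 0.5355  0.0779  0.139 ]
 [ 0.6728  0.0555  0.139 ]
 [ 0.6404 -0.1425  0.139 ]
 [ 0.5023 -0.1175  0.139 ]] [np.float64(0.1391), np.float64(0.2006), np.float64(0.1403), np.float64(0.1982)] [ 0.5877 -0.0317  0.139 ]
yaw -9.763993704809714 -9.489302997496907
cleat ends [[ 0.5463  0.0526  0.146 ]
 [ 0.6537  0.0361  0.146 ]
 [ 0.5212 -0.0981  0.146 ]
 [ 0.6289 -0.1177  0.146 ]]
front lower [[ 0.5321  0.0785  0.13  ]
 [ 0.4964 -0.1187  0.13  ]]
jaw 81.5508414345072
```

View pics/x.png

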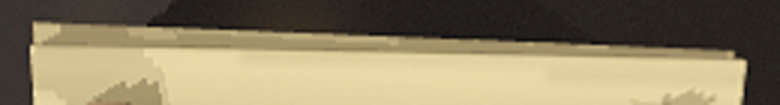

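Emit:
play_rows:
  series:
    - {"dx": 6,"dy": 22,"dz": -30,"turn": -0.02,"fingers": 0.4}
    - {"dx": 6,"dy": 22,"dz": -30,"turn": 0,"fingers": 0.4}
    - {"dx": 6,"dy": 22,"dz": -30,"turn": 0,"fingers": 0.4}
    - {"dx": 6,"dy": 18,"dz": -30,"turn": 0,"fingers": 0.4}
    - {"dx": 0,"dy": 0,"dz": 0,"turn": 0,"fingers": 0.4}
    - {"dx": 0,"dy": 0,"dz": 0,"turn": 0,"fingers": 0.4}

```text
clock: 3.52
position: [0.6347, 0.0274, 0.1819]
ee_rot: [0.007, 0.769, 0.639, 0.006]
contact_force: [0.2, 0.1, 0.8]
width: 0.0257
```

```bash
python3 - <<'E'
from h import *
import rig
s=get_state(); w=get_image("wrist"); print(s["clock"],s["position"].round(4),s["ee_rot"].round(4),s["width"],s["contact_force"].round(1),rig.tips_ahead)
q=s["ee_rot"]; print("jaw",np.degrees(np.arctan2(2*q[1]*q[2],q[1]**2-q[2]**2)))
save(w,"pics/4.png",1.5)
E
```

```text
3.5167 [0.6347 0.0274 0.1819] [0.0073 0.7694 0.6387 0.0056] 0.02567151372917257 [0.2 0.1 0.8] 0.011
jaw 79.38756908170733
```

View pics/4.png

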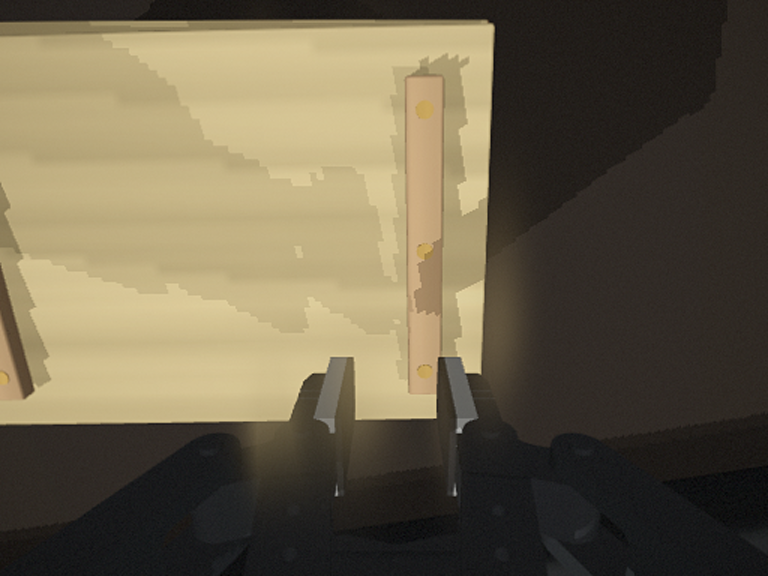

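Emit:
play_rows:
  series:
    - {"dx": -7,"dy": 13,"dz": -8,"turn": 0.017,"fingers": 0.4}
    - {"dx": 0,"dy": 0,"dz": -6,"turn": 0,"fingers": 0.4}
    - {"dx": 0,"dy": 0,"dz": 0,"turn": 0,"fingers": 0.4}

```text
clock: 3.82
position: [0.6293, 0.0384, 0.1718]
ee_rot: [0.01, 0.764, 0.645, 0.008]
contact_force: [-0.1, 0.3, 0.3]
width: 0.0256
```

Emit:
play_rows:
  series:
    - {"dx": -1,"dy": 2,"dz": -9,"turn": 0,"fingers": 0.4}
    - {"dx": 0,"dy": 0,"dz": -8,"turn": 0,"fingers": 0.4}
    - {"dx": 0,"dy": 0,"dz": 0,"turn": 0,"fingers": 0.4}
    - {"dx": 0,"dy": 0,"dz": 0,"turn": 0,"fingers": 0.4}

```text
clock: 4.15
position: [0.6307, 0.0375, 0.1577]
ee_rot: [0.013, 0.765, 0.644, 0.01]
contact_force: [0.8, -0.3, -0.2]
width: 0.0263
```

```bash
cat >> h.py <<'E'
from scipy.spatial.transform import Rotation as Ro
def st():
    s=get_state(); q=s["ee_rot"]; R=Ro.from_quat(np.r_[q[1:],q[0]]).as_matrix()
    print("t%.2f"%s["clock"],"pos",(s["position"]*1000).round(1),"z",R[:,2].round(4),"jaw %.1f"%np.degrees(np.arctan2(R[1,0],R[0,0])),"w %.1f"%(s["width"]*1000),"F",s["contact_force"].round(1),"M",s["moment"].round(2),"tip",((s["position"]+.011*R[:,2])*1000).round(1))
    return s
E
python3 -c "
from h import *
s=st();print(s['qpos'].round(4),s['qd'].round(4))"
```

```text
t4.15 pos [630.7  37.5 157.7] z [ 0.0325 -0.0075 -0.9994] jaw 80.1 w 26.3 F [ 0.8 -0.3 -0.2] M [0.03 0.06 0.07] tip [631.   37.4 146.7]
[-0.0474  0.3987  1.5354 -0.0065  1.1748 -1.4435] [-0.0097  0.0059  0.0101 -0.0052 -0.0087  0.0006]
```

Emit:
play_rows:
  series:
    - {"dx": 0,"dy": 0,"dz": 0,"turn": 0,"fingers": 0.4}
    - {"dx": 0,"dy": 0,"dz": 0,"turn": 0,"fingers": 0.4}
    - {"dx": 0,"dy": 0,"dz": 0,"turn": 0,"fingers": 0.4}

```text
clock: 4.4
position: [0.6312, 0.0365, 0.1582]
ee_rot: [0.014, 0.766, 0.643, 0.01]
contact_force: [1.2, 0.5, -0.2]
width: 0.0257
```

```bash
python3 -c "
from h import *
s=st();print(s['qpos'].round(4),s['qd'].round(4))"
```

```text
t4.40 pos [631.2  36.5 158.2] z [ 0.0334 -0.0079 -0.9994] jaw 80.1 w 25.7 F [ 1.2  0.5 -0.2] M [0.05 0.01 0.03] tip [631.6  36.4 147.2]
[-0.0486  0.3986  1.5343 -0.0068  1.1749 -1.4436] [-0.0034 -0.0024 -0.0037  0.0001  0.0012  0.0001]
```

Emit:
play_rows:
  series:
    - {"dx": -4,"dy": 5,"dz": -7,"turn": 0,"fingers": 0.4}
    - {"dx": 0,"dy": 0,"dz": 0,"turn": 0,"fingers": 0.4}
    - {"dx": 0,"dy": 0,"dz": 0,"turn": 0,"fingers": 0.5}
    - {"dx": 0,"dy": 0,"dz": 0,"turn": 0,"fingers": 0.5}

```text
clock: 4.73
position: [0.6269, 0.0421, 0.1506]
ee_rot: [0.014, 0.766, 0.643, 0.01]
contact_force: [-0.2, 0.2, -1.1]
width: 0.0215
```

```bash
python3 - <<'E'
from h import *
s=st(); w=get_image("wrist"); cv2.imwrite("pics/5.png",cv2.resize(w["pixels"][200:350,170:370],(800,600),interpolation=cv2.INTER_CUBIC)[:,:,::-1])
E
```

```text
t4.73 pos [626.9  42.1 150.6] z [ 0.0336 -0.0078 -0.9994] jaw 80.1 w 21.5 F [-0.2  0.2 -1.1] M [-0.    0.06  0.04] tip [627.2  42.  139.6]
```

View pics/5.png

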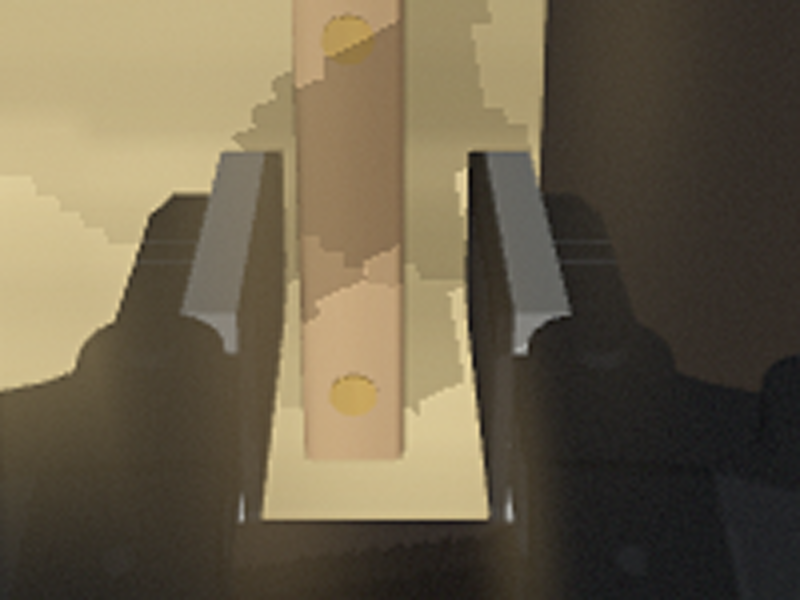

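Emit:
play_rows:
  series:
    - {"dx": 0,"dy": -2,"dz": 1,"turn": 0,"fingers": 0.6}
    - {"dx": 0,"dy": 0,"dz": 0,"turn": 0,"fingers": 0.8}
    - {"dx": 0,"dy": 0,"dz": 0,"turn": 0,"fingers": 1}
    - {"dx": 0,"dy": 0,"dz": 0,"turn": 0,"fingers": 1}
  squeeze: 60

```text
clock: 5.12
position: [0.6274, 0.0398, 0.1523]
ee_rot: [0.014, 0.765, 0.643, 0.011]
contact_force: [0.6, 0.6, -1.6]
width: 0.0093
```

```bash
python3 -c "
from h import *
s=st()"
```

```text
t5.12 pos [627.4  39.8 152.3] z [ 0.0349 -0.0083 -0.9994] jaw 80.1 w 9.3 F [ 0.6  0.6 -1.6] M [0.01 0.01 0.01] tip [627.8  39.7 141.3]
```

Emit:
play_rows:
  series:
    - {"dx": 0,"dy": 0,"dz": 0,"turn": 0,"fingers": 1}
    - {"dx": 0,"dy": 0,"dz": 0,"turn": 0,"fingers": 1}

```text
clock: 5.28
position: [0.6274, 0.0398, 0.1522]
ee_rot: [0.014, 0.765, 0.643, 0.011]
contact_force: [-1.0, -0.4, 0.2]
width: 0.0092
```

```bash
python3 - <<'E'
from h import *
s=st(); w=get_image("wrist"); cv2.imwrite("pics/6.png",cv2.resize(w["pixels"][200:350,170:370],(640,480),interpolation=cv2.INTER_CUBIC)[:,:,::-1])
E
```

```text
t5.28 pos [627.4  39.8 152.2] z [ 0.0348 -0.008  -0.9994] jaw 80.1 w 9.2 F [-1.  -0.4  0.2] M [-0.04  0.04  0.05] tip [627.8  39.7 141.2]
```

View pics/6.png

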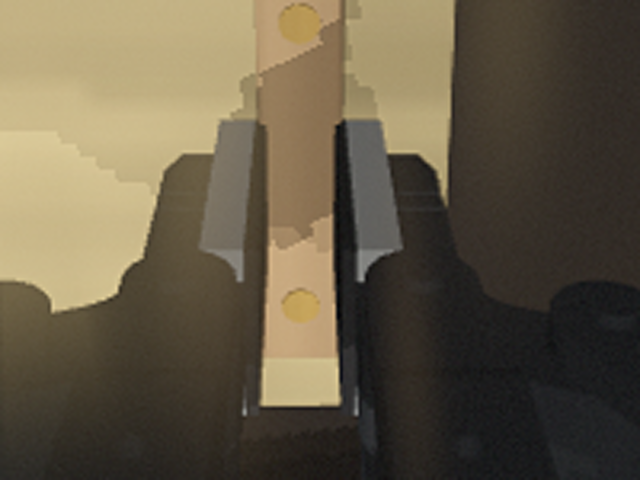

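Emit:
play_rows:
  series:
    - {"dx": -10,"dy": 1.8,"dz": 0,"turn": 0,"fingers": 1}
    - {"dx": -12,"dy": 2,"dz": 0,"turn": 0,"fingers": 1}
    - {"dx": -12,"dy": 2,"dz": 0,"turn": 0,"fingers": 1}
    - {"dx": -12,"dy": 2,"dz": 0,"turn": 0,"fingers": 1}
    - {"dx": 0,"dy": 0,"dz": 0,"turn": 0,"fingers": 1}
    - {"dx": 0,"dy": 0,"dz": 0,"turn": 0,"fingers": 1}
    - {"dx": 0,"dy": 0,"dz": 0,"turn": 0,"fingers": 1}
    - {"dx": 0,"dy": 0,"dz": 0,"turn": 0,"fingers": 1}

```text
clock: 6.0
position: [0.5786, 0.0479, 0.1524]
ee_rot: [0.015, 0.765, 0.643, 0.012]
contact_force: [-0.3, 0.7, -0.9]
width: 0.0097
```

```bash
python3 -c "
from h import *
s=st()"
```

```text
t6.00 pos [578.6  47.9 152.4] z [ 0.0375 -0.0087 -0.9993] jaw 80.1 w 9.7 F [-0.3  0.7 -0.9] M [0.   0.06 0.03] tip [579.   47.8 141.4]
```

Emit:
play_rows:
  series:
    - {"dx": -12,"dy": 2.1,"dz": 0,"turn": 0,"fingers": 1}
    - {"dx": -14,"dy": 2.4,"dz": 0,"turn": 0,"fingers": 1}
    - {"dx": -14,"dy": 2.4,"dz": 0,"turn": 0,"fingers": 1}
    - {"dx": -14,"dy": 2.4,"dz": 0,"turn": 0,"fingers": 1}
    - {"dx": -14,"dy": 2.4,"dz": 0,"turn": 0,"fingers": 1}
    - {"dx": -10,"dy": 1.8,"dz": 0,"turn": 0,"fingers": 1}
    - {"dx": 0,"dy": 0,"dz": 0,"turn": 0,"fingers": 1}
    - {"dx": 0,"dy": 0,"dz": 0,"turn": 0,"fingers": 1}

```text
clock: 6.67
position: [0.5045, 0.0606, 0.1519]
ee_rot: [0.018, 0.766, 0.643, 0.014]
contact_force: [0.2, 0.4, -0.2]
width: 0.0094
```

```bash
python3 - <<'E'
from h import *
s=st(); w=get_image("wrist"); a=get_image("side")
A=cv2.resize(w["pixels"],(512,384)); B=cv2.resize(a["pixels"][140:260,205:325],(280,280),interpolation=cv2.INTER_CUBIC)
c=np.zeros((384,800,3),np.uint8); c[:,:512]=A; c[:280,515:795]=B
cv2.imwrite("pics/7.png",c[:,:,::-1])
E
```

```text
t6.67 pos [504.5  60.6 151.9] z [ 0.0443 -0.0096 -0.999 ] jaw 80.1 w 9.4 F [ 0.2  0.4 -0.2] M [-0.03 -0.06  0.06] tip [505.   60.5 140.9]
```

View pics/7.png

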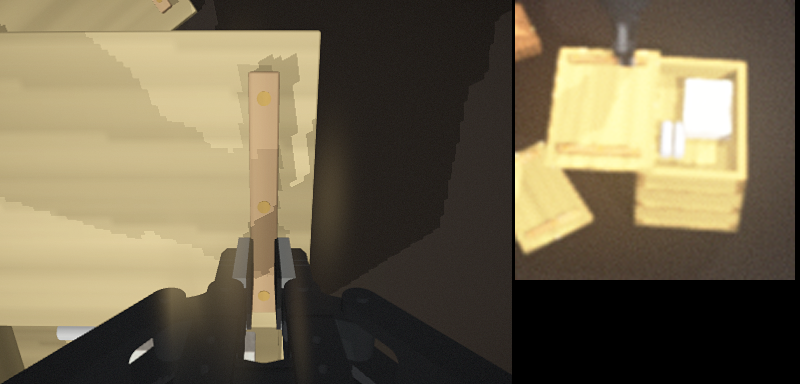

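Emit:
play_rows:
  series:
    - {"dx": -6,"dy": 1,"dz": 0,"turn": 0,"fingers": 1}
    - {"dx": 0,"dy": 0,"dz": -4,"turn": 0,"fingers": 1}
    - {"dx": -1,"dy": 0,"dz": -4,"turn": 0,"fingers": 1}
    - {"dx": -1,"dy": 0,"dz": -4,"turn": 0,"fingers": 1}
    - {"dx": 0,"dy": 0,"dz": -4,"turn": 0,"fingers": 1}
    - {"dx": 0,"dy": 0,"dz": 0,"turn": 0,"fingers": 1}
  squeeze: 45

```text
clock: 7.27
position: [0.4975, 0.0621, 0.1431]
ee_rot: [0.018, 0.766, 0.642, 0.015]
contact_force: [-1.8, 0.5, 3.0]
width: 0.0098
```

```bash
python3 - <<'E'
from h import *
s=st(); w=get_image("wrist"); a=get_image("side")
A=cv2.resize(w["pixels"],(512,384)); B=cv2.resize(a["pixels"][140:260,205:325],(280,280),interpolation=cv2.INTER_CUBIC)
c=np.zeros((384,800,3),np.uint8); c[:,:512]=A; c[:280,515:795]=B
cv2.imwrite("pics/8.png",c[:,:,::-1])
E
```

```text
t7.27 pos [497.5  62.1 143.1] z [ 0.0472 -0.0084 -0.9989] jaw 80.0 w 9.8 F [-1.8  0.5  3. ] M [-0.11  0.19 -0.08] tip [498.   62.  132.1]
```

View pics/8.png

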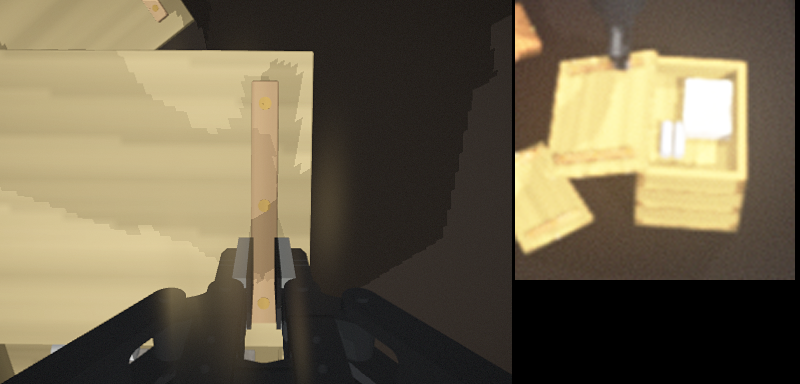

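Emit:
play_rows:
  series:
    - {"dx": 0,"dy": 0,"dz": -4,"turn": 0,"fingers": 1}
    - {"dx": 1,"dy": 0,"dz": -4,"turn": 0,"fingers": 1}
    - {"dx": 1,"dy": 0,"dz": -4,"turn": 0,"fingers": 1}
    - {"dx": 1,"dy": 0,"dz": -4,"turn": 0,"fingers": 1}
    - {"dx": 0,"dy": 0,"dz": 0,"turn": 0,"fingers": 1}
  squeeze: 45

```text
clock: 7.78
position: [0.4963, 0.0623, 0.132]
ee_rot: [0.016, 0.766, 0.642, 0.013]
contact_force: [-2.7, 0.5, 4.8]
width: 0.0094
```

```bash
cat >> h.py <<'E'
T0=np.array([.583,-.032,0]); TW=np.radians(-10.0)
from scipy.optimize import minimize
BOX=np.array([[x,y,z] for x in(-.07,.07) for y in(-.1,.1) for z in(0,.009)])
CL=[np.array([[x,y,z] for x in(-.055,.055) for y in(c-.006,c+.006) for z in(.009,.016)]) for c in(-.078,.078)]
def lidpts(p,B=BOX): # p: plain-face centre in tower frame xyz(m, z from table), rotvec-ish: pitch about y, roll x, yaw ; 
    R=Ro.from_euler("ZYX",[TW+p[5],p[3],p[4]]).as_matrix()
    c=T0+Ro.from_euler("z",TW).apply(p[:3]); return B@R.T+c
def fit(p0,views,free=(0,2,3),step=.01):
    views=[(im,s,max(masks_of(im,"lid"),key=lambda m:iou(render(im,s,p0),m["region"]))["region"]) for im,s in views]
    p0=np.array(p0,float)
    def f(v):
        p=p0.copy(); p[list(free)]=v; return sum(1-iou(render(im,s,p),m) for im,s,m in views)
    v0=p0[list(free)]; S=np.vstack([v0]+[v0+np.eye(len(v0))[i]*(.15 if free[i]>2 else step) for i in range(len(v0))])
    r=minimize(f,v0,method="Nelder-Mead",options=dict(initial_simplex=S,maxiter=150,xatol=1e-4,fatol=1e-4)); p0[list(free)]=r.x
    print("lid x,y,z mm",(p0[:3]*1000).round(1),"pitch,roll,yaw deg",np.degrees(p0[3:]).round(1),"ious",[round(iou(render(im,s,p0),m),2) for im,s,m in views]); return p0
def render(im,s,p):
    M=np.zeros((384,512),np.uint8)
    for B in [BOX]+CL: cv2.fillConvexPoly(M,cv2.convexHull(proj(im,lidpts(p,B),s).astype(np.float32)).astype(np.int32),1)
    return M>0
def iou(a,b): return (a&b).sum()/max(1,(a|b).sum())
E
python3 - <<'E'
from h import *
s=st(); w=get_image("wrist"); a=get_image("side"); t=get_image("top")
for ph in(.4,.8,1.1):
    p0=[-.07-.05*np.cos(ph),0,.13-.05*np.sin(ph),-ph,0,0]
    fit(p0,[(a,None),(t,None),(w,s)],(0,1,2,3,4))
E
```

```text
t7.78 pos [496.3  62.3 132. ] z [ 0.0411 -0.0083 -0.9991] jaw 79.9 w 9.4 F [-2.7  0.5  4.8] M [-0.05  0.09  0.02] tip [496.8  62.2 121.1]
lid x,y,z mm [-112.4    1.6   86.1] pitch,roll,yaw deg [-40.4  -1.1   0. ] ious [np.float64(0.93), np.float64(0.63), np.float64(0.81)]
lid x,y,z mm [-111.4    1.3   89.8] pitch,roll,yaw deg [-38.9  -1.4   0. ] ious [np.float64(0.95), np.float64(0.62), np.float64(0.81)]
lid x,y,z mm [-112.4   -1.1   91.4] pitch,roll,yaw deg [-39.8  -2.2   0. ] ious [np.float64(0.93), np.float64(0.63), np.float64(0.8)]
```

Emit:
play_rows:
  series:
    - {"dx": 1,"dy": 0,"dz": -4,"turn": 0,"fingers": 1}
    - {"dx": 2,"dy": 0,"dz": -4,"turn": 0,"fingers": 1}
    - {"dx": 2,"dy": 0,"dz": -4,"turn": 0,"fingers": 1}
    - {"dx": 2,"dy": 0,"dz": -4,"turn": 0,"fingers": 1}
    - {"dx": 0,"dy": 0,"dz": 0,"turn": 0,"fingers": 1}
  squeeze: 45

```text
clock: 8.8
position: [0.4971, 0.0629, 0.114]
ee_rot: [0.012, 0.767, 0.642, 0.008]
contact_force: [-3.9, 1.3, 1.1]
width: 0.0095
```

```bash
python3 - <<'E'
from h import *
s=st(); w=get_image("wrist"); a=get_image("side"); t=get_image("top")
for ph in(.9,1.2):
    p0=[-.07-.05*np.cos(ph),0,.13-.05*np.sin(ph),-ph,0,0]
    fit(p0,[(a,None),(w,s)],(0,1,2,3,4))
E
```

```text
t8.80 pos [497.1  62.9 114. ] z [ 0.0274 -0.0071 -0.9996] jaw 79.9 w 9.5 F [-3.9  1.3  1.1] M [ 0.19  0.28 -0.04] tip [497.5  62.9 103. ]
lid x,y,z mm [-87.8   1.6  86.2] pitch,roll,yaw deg [-64.1  -0.9   0. ] ious [np.float64(0.86), np.float64(0.64)]
lid x,y,z mm [-89.5  -3.2  84.4] pitch,roll,yaw deg [-64.7  -0.1   0. ] ious [np.float64(0.9), np.float64(0.65)]
```

```bash
python3 - <<'E'
from h import *
s=st(); w=get_image("wrist"); a=get_image("side")
A=cv2.resize(w["pixels"],(512,384)); B=cv2.resize(a["pixels"][150:250,215:315],(288,288),interpolation=cv2.INTER_CUBIC)
c=np.zeros((384,800,3),np.uint8); c[:,:512]=A; c[:288,512:]=B
cv2.imwrite("pics/9.png",c[:,:,::-1])
E
```

```text
t9.15 pos [496.9  63.  114.6] z [ 0.0276 -0.007  -0.9996] jaw 79.9 w 9.4 F [-5.4  1.8 -0.9] M [ 0.28  0.74 -0.04] tip [497.2  62.9 103.6]
```

View pics/9.png

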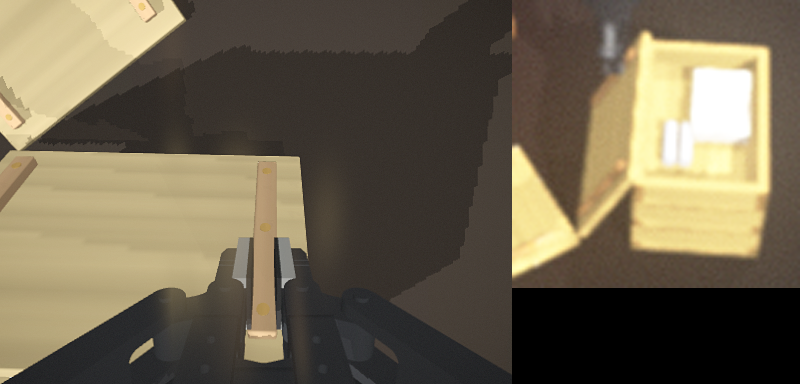

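```bash
cat >> h.py <<'E'
from scipy.optimize import least_squares
def solve(im,s,L,px,p0,free=(0,1,2,3,5),prior=.02):
    L=np.array(L,float);px=np.array(px,float);p0=np.array(p0,float);fr=list(free)
    def f(v):
        p=p0.copy();p[fr]=v; return np.r_[(proj(im,lidpts(p,L),s)-px).ravel(),(v-p0[fr])/prior*.2]
    r=least_squares(f,p0[fr]); p0[fr]=r.x; print("lid",(p0[:3]*1000).round(1),np.degrees(p0[3:]).round(1),"res",np.abs(r.fun[:px.size]).max().round(1)); return p0
def bottom(p): 
    Q=Ro.from_euler("z",-TW).apply(lidpts(p)-T0)*1000; print("edges tower-frame low corner",Q[Q[:,2].argmin()].round(1),"top",Q[Q[:,2].argmax()].round(1)); 
E
python3 - <<'E'
from h import *
s=get_state(); w=get_image("wrist")
L=[[-.055,.078,.016],[.055,.078,.016],[-.07,.1,.009],[.04,.078,.016],[0,.078,.016]]
px=[[266,162],[262,332],[300,157],[262,308],[265,227]]
for ph in(.9,1.2): bottom(solve(w,s,L,px,[-.07-.05*np.cos(ph),0,.13-.05*np.sin(ph),-ph,0,0],prior=1))
E
```

```text
lid [-94.9   1.3  73.9] [-62.6   0.   -3.7] res 6.1
edges tower-frame low corner [-133.5  -96.4   11.8] top [ -77.1 -100.1  140.1]
lid [-94.9   1.3  73.9] [-62.6   0.   -3.7] res 6.1
edges tower-frame low corner [-133.5  -96.4   11.8] top [ -77.1 -100.1  140.1]
```

Emit:
play_rows:
  series:
    - {"dx": 3,"dy": -0.5,"dz": 0,"turn": 0,"fingers": 1}
    - {"dx": 3,"dy": -0.5,"dz": 0,"turn": 0,"fingers": 1}
    - {"dx": 3,"dy": -0.5,"dz": 0,"turn": 0,"fingers": 1}
    - {"dx": 3,"dy": -0.5,"dz": 0,"turn": 0,"fingers": 1}
    - {"dx": 0,"dy": 0,"dz": 0,"turn": 0,"fingers": 1}
  squeeze: 45

```text
clock: 9.72
position: [0.4983, 0.0627, 0.1119]
ee_rot: [0.003, 0.767, 0.642, 0.001]
contact_force: [-4.0, 0.3, 3.1]
width: 0.0092
```

```bash
python3 - <<'E'
from h import *
s=st(); w=get_image("wrist"); a=get_image("side"); ph=1.25
bottom(fit([-.07-.05*np.cos(ph),0,.13-.05*np.sin(ph),-ph,0,0],[(a,None),(w,s)],(0,1,2,3,5)))
E
```

```text
t9.72 pos [498.3  62.7 111.9] z [ 0.0049 -0.0038 -1.    ] jaw 79.9 w 9.2 F [-4.   0.3  3.1] M [ 0.13  0.39 -0.03] tip [498.3  62.7 100.9]
lid x,y,z mm [-89.1   3.1  62.2] pitch,roll,yaw deg [-71.    0.   -1.3] ious [np.float64(0.93), np.float64(0.71)]
edges tower-frame low corner [-114.2  -96.3   -4. ] top [-77.1 -97.2 131.3]
```

Emit:
play_rows:
  series:
    - {"dx": 5,"dy": -1,"dz": 0,"turn": 0,"fingers": 1}
    - {"dx": 5,"dy": -1,"dz": 0,"turn": 0,"fingers": 1}
    - {"dx": 5,"dy": -1,"dz": 0,"turn": 0,"fingers": 1}
    - {"dx": 5,"dy": -1,"dz": 0,"turn": 0,"fingers": 1}
    - {"dx": 0,"dy": 0,"dz": 0,"turn": 0,"fingers": 1}
  squeeze: 35

```text
clock: 10.33
position: [0.5001, 0.0624, 0.1081]
ee_rot: [-0.012, 0.767, 0.641, -0.012]
contact_force: [-2.4, 1.0, 0.1]
width: 0.0092
```

```bash
python3 - <<'E'
from h import *
s=st(); w=get_image("wrist"); a=get_image("side"); ph=1.25
bottom(fit([-.07-.05*np.cos(ph),0,.13-.05*np.sin(ph),-ph,0,0],[(a,None),(w,s)],(0,1,2,3,5)))
E
```

```text
t10.33 pos [500.1  62.4 108.1] z [-0.0335  0.003  -0.9994] jaw 79.8 w 9.2 F [-2.4  1.   0.1] M [ 0.15  0.28 -0.01] tip [499.8  62.4  97.1]
lid x,y,z mm [-79.1  -0.1  87.3] pitch,roll,yaw deg [-80.8   0.   -2.8] ious [np.float64(0.76), np.float64(0.54)]
edges tower-frame low corner [-95.2 -99.5  18.2] top [ -81.7 -100.1  157.9]
```

```bash
python3 - <<'E'
from h import *
s=get_state(); a=get_image("side"); t=get_image("top");w=get_image("wrist")
for n,im in(("s",a),("t",t),("w",w)):
    for m in masks_of(im,"lid"):
        ys,xs=np.where(m["region"]); print(n,round(m["p"],2),m["xy"].round() if hasattr(m["xy"],"round") else m["xy"],xs.min(),xs.max(),ys.min(),ys.max(),m["region"].sum())
for ph,z in((1.15,.07),(1.3,.07),(1.4,.07),(1.4,.085)):
    p=[-.07-(.13-z)/np.tan(ph),0,z,-ph,0,0]
    for v in([(a,None)],[(w,s)]): fit(p,v,(0,2,3),.006)
E
```

```text
s 0.64 [252.1, 200.7] 245 261 162 233 561
t 0.89 [275.8, 195.9] 255 289 187 205 455
t 0.86 [273.8, 230.2] 253 296 212 253 1132
w 0.86 [115.9, 250.5] 0 305 185 377 37400
w 0.57 [62.1, 48.9] 0 185 0 156 18090
w 0.48 [2.1, 378.3] 0 5 377 383 27
lid x,y,z mm [-80.    0.   65.1] pitch,roll,yaw deg [-78.3   0.    0. ] ious [np.float64(0.83)]
lid x,y,z mm [-92.5   0.   63.2] pitch,roll,yaw deg [-87.1   0.    0. ] ious [np.float64(0.7)]
lid x,y,z mm [-81.2   0.   70.5] pitch,roll,yaw deg [-79.1   0.    0. ] ious [np.float64(0.85)]
lid x,y,z mm [-90.8   0.   59.1] pitch,roll,yaw deg [-86.1   0.    0. ] ious [np.float64(0.7)]
lid x,y,z mm [-81.1   0.   70.5] pitch,roll,yaw deg [-78.8   0.    0. ] ious [np.float64(0.86)]
lid x,y,z mm [-75.4   0.   65.3] pitch,roll,yaw deg [-70.4   0.    0. ] ious [np.float64(0.61)]
lid x,y,z mm [-79.    0.   84.1] pitch,roll,yaw deg [-78.6   0.    0. ] ious [np.float64(0.81)]
lid x,y,z mm [-63.5   0.   61.8] pitch,roll,yaw deg [-58.4   0.    0. ] ious [np.float64(0.62)]
```

Emit:
play_rows:
  series:
    - {"dx": 0,"dy": 0,"dz": -3,"turn": 0,"fingers": 1}
    - {"dx": 0,"dy": 0,"dz": -3,"turn": 0,"fingers": 1}
    - {"dx": 0,"dy": 0,"dz": 0,"turn": 0,"fingers": 1}
  squeeze: 20

```text
clock: 11.48
position: [0.4996, 0.0628, 0.1046]
ee_rot: [-0.012, 0.767, 0.642, -0.011]
contact_force: [-3.8, 0.3, -1.3]
width: 0.0095
```

```bash
python3 - <<'E'
from h import *
s=st(); a=get_image("side"); 
for ph,z in((1.4,.07),(1.35,.075)):
    bottom(fit([-.07-(.13-z)/np.tan(ph),0,z,-ph,0,0],[(a,None)],(0,2,3),.006))
E
```

```text
t11.48 pos [499.6  62.8 104.6] z [-0.0325  0.0032 -0.9995] jaw 79.8 w 9.5 F [-3.8  0.3 -1.3] M [0.09 0.58 0.06] tip [499.3  62.8  93.6]
lid x,y,z mm [-81.2   0.   68.1] pitch,roll,yaw deg [-79.1   0.    0. ] ious [np.float64(0.85)]
edges tower-frame low corner [ -94.4 -100.    -0.6] top [ -76.8 -100.   138.5]
lid x,y,z mm [-80.4   0.   77.2] pitch,roll,yaw deg [-79.9   0.    0. ] ious [np.float64(0.83)]
edges tower-frame low corner [ -92.8 -100.     8.3] top [ -77.  -100.   147.7]
```

Emit:
play_rows:
  series:
    - {"dx": 0,"dy": 0,"dz": -4,"turn": 0,"fingers": 1}
    - {"dx": 0,"dy": 0,"dz": -4,"turn": 0,"fingers": 1}
    - {"dx": 0,"dy": 0,"dz": -4,"turn": 0,"fingers": 1}
  squeeze: 20

```text
clock: 11.88
position: [0.4999, 0.0629, 0.1038]
ee_rot: [-0.01, 0.766, 0.642, -0.01]
contact_force: [-13.3, 0.1, 26.7]
width: 0.0097
```

```bash
python3 - <<'E'
from h import *
s=st(); w=get_image("wrist"); a=get_image("side"); 
for ph,z in((1.4,.07),(1.35,.075)):
    bottom(fit([-.07-(.13-z)/np.tan(ph),0,z,-ph,0,0],[(a,None)],(0,2,3),.006))
A=cv2.resize(w["pixels"],(512,384)); B=cv2.resize(a["pixels"][160:240,230:310],(288,288),interpolation=cv2.INTER_CUBIC)
c=np.zeros((384,800,3),np.uint8); c[:,:512]=A; c[:288,512:]=B
cv2.imwrite("pics/10.png",c[:,:,::-1])
E
```

```text
t11.88 pos [499.9  62.9 103.8] z [-0.0281  0.0026 -0.9996] jaw 79.9 w 9.7 F [-13.3   0.1  26.7] M [ 0.    1.77 -0.  ] tip [499.6  63.   92.8]
lid x,y,z mm [-80.3   0.   70.8] pitch,roll,yaw deg [-79.6   0.    0. ] ious [np.float64(0.84)]
edges tower-frame low corner [ -93.  -100.     1.9] top [ -76.5 -100.   141.2]
lid x,y,z mm [-80.2   0.   74.7] pitch,roll,yaw deg [-79.6   0.    0. ] ious [np.float64(0.84)]
edges tower-frame low corner [ -92.9 -100.     5.8] top [ -76.4 -100.   145.1]
```

Emit:
play_rows:
  series:
    - {"dx": 0,"dy": 0,"dz": 1,"turn": 0,"fingers": 0.7}
    - {"dx": 0,"dy": 0,"dz": 0,"turn": 0,"fingers": 0.4}
    - {"dx": 0,"dy": 0,"dz": 0,"turn": 0,"fingers": 0.4}
    - {"dx": -8,"dy": 1.5,"dz": 0,"turn": 0,"fingers": 0.4}
    - {"dx": -15,"dy": 2.5,"dz": 0,"turn": 0,"fingers": 0.4}
    - {"dx": -15,"dy": 2.5,"dz": 0,"turn": 0,"fingers": 0.4}
    - {"dx": -10,"dy": -10,"dz": 30,"turn": 0,"fingers": 0.2}
    - {"dx": 0,"dy": -10,"dz": 35,"turn": 0,"fingers": 0.2}
    - {"dx": 0,"dy": 0,"dz": 35,"turn": 0,"fingers": 0.2}

```text
clock: 12.83
position: [0.453, 0.0478, 0.2028]
ee_rot: [-0.007, 0.766, 0.643, -0.009]
contact_force: [1.4, 0.2, 0.6]
width: 0.0342
```

```bash
python3 - <<'E'
from h import *
s=st(); w=get_image("wrist"); a=get_image("side"); t=get_image("top")
bottom(fit([-.08,0,.07,-1.4,0,0],[(a,None)],(0,2,3),.006))
A=cv2.resize(w["pixels"],(512,384)); B=cv2.resize(a["pixels"][160:240,230:310],(288,288),interpolation=cv2.INTER_CUBIC)
c=np.zeros((600,800,3),np.uint8); c[:384,:512]=A; c[:288,512:]=B
c[384:600,:512]=cv2.resize(t["pixels"][150:210,220:362],(512,216),interpolation=cv2.INTER_CUBIC)
cv2.imwrite("pics/11.png",c[:,:,::-1])
import pickle; pickle.dump((s,w),open("w2.pkl","wb"))
E
```

```text
t12.83 pos [453.   47.8 202.8] z [-0.0223 -0.0013 -0.9998] jaw 80.1 w 34.2 F [1.4 0.2 0.6] M [ 0.01 -0.04 -0.01] tip [452.8  47.8 191.8]
lid x,y,z mm [-78.5   0.   71.8] pitch,roll,yaw deg [-81.   0.   0.] ious [np.float64(0.83)]
edges tower-frame low corner [ -89.4 -100.     2.7] top [ -76.4 -100.   142.4]
```

View pics/11.png

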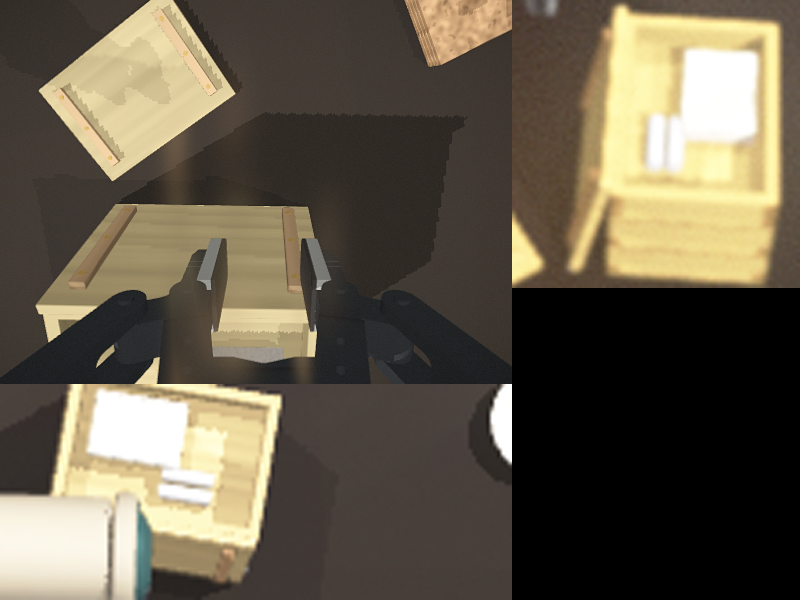

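```bash
python3 - <<'E'
from h import *; import pickle
s,w=pickle.load(open("w2.pkl","rb"))
L=[[-.07,-.1,.009],[-.07,.1,.009],[.07,-.1,.009],[.055,-.078,.016],[-.055,.078,.016]]
px=[[118,205],[309,207],[38,304],[78,288],[287,210]]
p=solve(w,s,L,px,[-.08,0,.07,-1.4,0,0],(0,1,2,3,4,5),prior=1); bottom(p)
P=lidpts(p,np.array([[.07,y,z] for y in(-.1,0,.1) for z in(0,.009)])); print(P.round(4))
for B in ([.07,.1,.009],[.07,.1,0],[.07,-.1,0]): print(proj(w,lidpts(p,np.array([B])),s))
E
```

```text
lid [-77.9   0.5  65.4] [-77.6   7.   -7.2] res 3.0
edges tower-frame low corner [-93.5 -97.6  -5.6] top [-71.   98.6 138.3]
[[ 0.5027 -0.1208  0.1312]
 [ 0.494  -0.1192  0.1331]
 [ 0.5207 -0.0224  0.1338]
 [ 0.5121 -0.0209  0.1357]
 [ 0.5388  0.0759  0.1364]
 [ 0.5301  0.0774  0.1383]]
[[325.18879875 314.98443158]]
[[324.02858161 324.07553489]]
[[ 42.40881846 315.93131195]]
```

Emit:
play_rows:
  series:
    - {"dx": 5,"dy": -5,"dz": 0,"turn": -0.12,"fingers": 0}
    - {"dx": 5,"dy": -5,"dz": 0,"turn": -0.12,"fingers": 0}
    - {"dx": 5,"dy": -5,"dz": 0,"turn": -0.12,"fingers": 0}
    - {"dx": 5,"dy": -5,"dz": 0,"turn": -0.12,"fingers": 0}
    - {"dx": 5,"dy": -5,"dz": 0,"turn": -0.12,"fingers": 0}
    - {"dx": 5,"dy": -5,"dz": 0,"turn": -0.12,"fingers": 0}
    - {"dx": 5,"dy": -5,"dz": 0,"turn": -0.12,"fingers": 0}
    - {"dx": 5,"dy": -5,"dz": 0,"turn": -0.12,"fingers": 0}
    - {"dx": 4,"dy": -5,"dz": 0,"turn": -0.12,"fingers": 0}
    - {"dx": 4,"dy": -5,"dz": 0,"turn": -0.12,"fingers": 0}
    - {"dx": 4,"dy": -5,"dz": 0,"turn": -0.12,"fingers": 0}
    - {"dx": 4,"dy": -5,"dz": 0,"turn": -0.12,"fingers": 0}
    - {"dx": 4,"dy": -5,"dz": 0,"turn": -0.12,"fingers": 0}
    - {"dx": 0,"dy": 0,"dz": 0,"turn": 0,"fingers": 0}
    - {"dx": 0,"dy": 0,"dz": 0,"turn": 0,"fingers": 0}

```text
clock: 14.28
position: [0.5064, -0.0172, 0.1737]
ee_rot: [-0.018, 0.993, -0.112, -0.017]
contact_force: [-0.9, -1.2, 0.4]
width: 0.0427
```

```bash
python3 - <<'E'
from h import *
s=st(); w=get_image("wrist"); t=get_image("top"); a=get_image("side")
import pickle; pickle.dump((s,w),open("w3.pkl","wb"))
for n,im,ss in(("t",t,None),("s",a,None)):
  for m in masks_of(im,"tower"):
    c=max(cv2.findContours(m["region"].astype(np.uint8),0,1)[0],key=cv2.contourArea); r=cv2.minAreaRect(c)
    print(n,round(m["p"],2),m["region"].sum()); print(onplane(im,cv2.boxPoints(r),.13,ss).round(3).tolist())
E
```

```text
t14.28 pos [506.4 -17.2 173.7] z [-0.0298  0.039  -0.9988] jaw -12.8 w 42.7 F [-0.9 -1.2  0.4] M [0.01 0.02 0.06] tip [506.1 -16.8 162.7]
t 0.62 773
[[0.535, 0.078, 0.13], [0.67, 0.054, 0.13], [0.633, -0.143, 0.13], [0.498, -0.118, 0.13]]
s 0.91 2923
[[0.519, 0.068, 0.13], [0.67, 0.053, 0.13], [0.62, -0.216, 0.13], [0.487, -0.202, 0.13]]
s 0.73 491
[[0.453, -0.184, 0.13], [0.5, 0.056, 0.13], [0.532, 0.048, 0.13], [0.481, -0.19, 0.13]]
```

Emit:
play_rows:
  series:
    - {"dx": 7,"dy": -3,"dz": -6,"turn": 0.045,"fingers": 0}
    - {"dx": 0,"dy": 0,"dz": -6,"turn": 0,"fingers": 0}
    - {"dx": 0,"dy": 0,"dz": -4,"turn": 0,"fingers": 0}
    - {"dx": 0,"dy": 0,"dz": 0,"turn": 0,"fingers": 0}

```text
clock: 14.87
position: [0.5138, -0.019, 0.1594]
ee_rot: [-0.017, 0.996, -0.088, -0.015]
contact_force: [0.0, 0.0, -0.3]
width: 0.0428
```

```bash
python3 - <<'E'
from h import *
s=st(); w=get_image("wrist")
import pickle; pickle.dump((s,w),open("w3.pkl","wb"))
save(w,"pics/12.png",1.5)
E
```

```text
t14.87 pos [513.8 -19.  159.4] z [-0.027   0.037  -0.9989] jaw -10.1 w 42.8 F [ 0.   0.  -0.3] M [-0.05 -0.08 -0.01] tip [513.5 -18.6 148.4]
```

View pics/12.png

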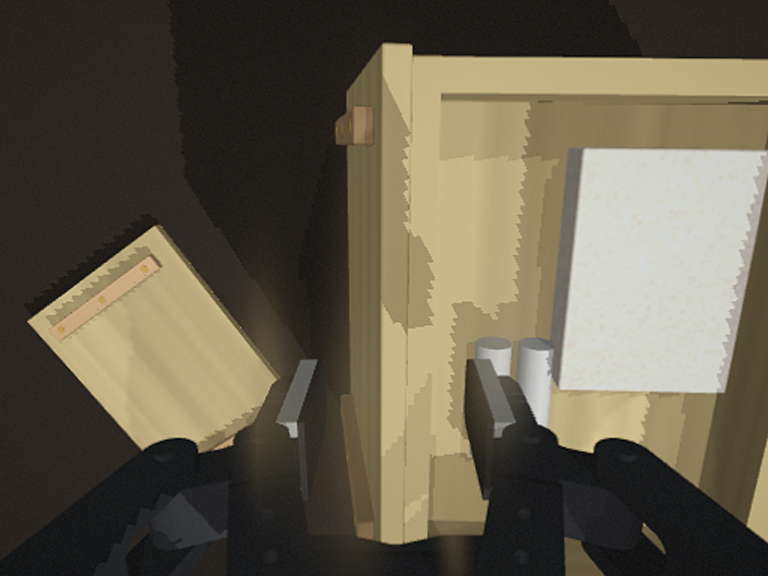

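Emit:
play_rows:
  series:
    - {"dx": 1,"dy": 0,"dz": -6,"turn": 0,"fingers": 0.1}
    - {"dx": 0,"dy": 0,"dz": -6,"turn": 0,"fingers": 0.3}
    - {"dx": 0,"dy": 0,"dz": -3,"turn": 0,"fingers": 0.4}
    - {"dx": 0,"dy": 0,"dz": 0,"turn": 0,"fingers": 0.4}

```text
clock: 15.25
position: [0.5144, -0.0186, 0.1437]
ee_rot: [-0.017, 0.996, -0.088, -0.015]
contact_force: [-1.1, 0.8, 0.3]
width: 0.0256
```

```bash
python3 -c "
from h import *
s=st()"
```

```text
t15.25 pos [514.4 -18.6 143.7] z [-0.0263  0.037  -0.999 ] jaw -10.1 w 25.6 F [-1.1  0.8  0.3] M [0.01 0.06 0.03] tip [514.1 -18.2 132.7]
```

Tip at 132.7 mm; close.

Emit:
play_rows:
  series:
    - {"dx": 0,"dy": 0,"dz": 0,"turn": 0,"fingers": 0.7}
    - {"dx": 0,"dy": 0,"dz": 0,"turn": 0,"fingers": 1}
    - {"dx": 0,"dy": 0,"dz": 0,"turn": 0,"fingers": 1}
    - {"dx": 0,"dy": 0,"dz": 0,"turn": 0,"fingers": 1}
    - {"dx": 0,"dy": 0,"dz": 0,"turn": 0,"fingers": 1}
  squeeze: 60

```text
clock: 15.67
position: [0.5119, -0.0181, 0.1436]
ee_rot: [-0.018, 0.996, -0.089, -0.017]
contact_force: [-0.5, 0.5, 0.0]
width: 0.0066
```

```bash
python3 -c "
from h import *
s=st()"
```

```text
t15.67 pos [511.9 -18.1 143.6] z [-0.0317  0.0383 -0.9988] jaw -10.1 w 6.6 F [-0.5  0.5  0. ] M [-0.    0.16  0.  ] tip [511.5 -17.6 132.7]
```

Emit:
play_rows:
  series:
    - {"dx": -3,"dy": 0.5,"dz": 4,"turn": 0,"fingers": 1}
    - {"dx": -3,"dy": 0.5,"dz": 8,"turn": 0,"fingers": 1}
    - {"dx": 0,"dy": 0,"dz": 12,"turn": 0,"fingers": 1}
    - {"dx": 0,"dy": 0,"dz": 12,"turn": 0,"fingers": 1}
    - {"dx": 0,"dy": 0,"dz": 0,"turn": 0,"fingers": 1}

```text
clock: 16.08
position: [0.5051, -0.017, 0.1813]
ee_rot: [-0.018, 0.996, -0.089, -0.017]
contact_force: [0.7, 0.6, -1.3]
width: 0.0066
```

```bash
python3 - <<'E'
from h import *
s=st(); w=get_image("wrist"); a=get_image("side")
for m in masks_of(w,"lid")[:2]:
    ys,xs=np.where(m["region"]); print(m["p"],xs.min(),xs.max(),ys.min(),ys.max(),m["region"].sum())
bottom(fit([-.08,0,.10,-1.55,0,0],[(a,None)],(0,2,3),.008))
E
```

```text
t16.08 pos [505.1 -17.  181.3] z [-0.0317  0.038  -0.9988] jaw -10.1 w 6.6 F [ 0.7  0.6 -1.3] M [-0.04 -0.17 -0.02] tip [504.7 -16.6 170.3]
0.89 228 276 22 361 10095
0.71 45 221 147 307 14540
lid x,y,z mm [-86.    0.  102.2] pitch,roll,yaw deg [-81.6   0.    0. ] ious [np.float64(0.65)]
edges tower-frame low corner [ -96.2 -100.    32.9] top [ -84.8 -100.   172.8]
```

Emit:
play_rows:
  series:
    - {"dx": -4,"dy": 0.7,"dz": 12,"turn": 0,"fingers": 1}
    - {"dx": -4,"dy": 0.7,"dz": 18,"turn": 0,"fingers": 1}
    - {"dx": 0,"dy": 0,"dz": 22,"turn": 0,"fingers": 1}
    - {"dx": 0,"dy": 0,"dz": 22,"turn": 0,"fingers": 1}
    - {"dx": 0,"dy": 0,"dz": 22,"turn": 0,"fingers": 1}
    - {"dx": 0,"dy": 0,"dz": 18,"turn": 0,"fingers": 1}
    - {"dx": 0,"dy": 0,"dz": 10,"turn": 0,"fingers": 1}
    - {"dx": 0,"dy": 0,"dz": 0,"turn": 0,"fingers": 1}
  squeeze: 80

```text
clock: 16.95
position: [0.4896, -0.0144, 0.2996]
ee_rot: [-0.019, 0.995, -0.089, -0.029]
contact_force: [1.4, 0.5, -1.7]
width: 0.0058
```

```bash
python3 - <<'E'
from h import *
s=st(); w=get_image("wrist"); a=get_image("side"); t=get_image("top")
for z in(.21,.23): bottom(fit([-.09,0,z,-1.5,0,0],[(a,None)],(0,2,3),.008))
for n,im in(("s",a),("t",t)):
  for m in masks_of(im,"lid")[:3]:
    ys,xs=np.where(m["region"]); print(n,round(m["p"],2),xs.min(),xs.max(),ys.min(),ys.max(),m["region"].sum())
E
```

```text
t16.95 pos [489.6 -14.4 299.6] z [-0.0543  0.0422 -0.9976] jaw -10.1 w 5.8 F [ 1.4  0.5 -1.7] M [-0.02 -0.08 -0.04] tip [489.  -13.9 288.6]
lid x,y,z mm [-103.     0.   221.7] pitch,roll,yaw deg [-79.9   0.    0. ] ious [np.float64(0.72)]
edges tower-frame low corner [-115.3 -100.   152.8] top [ -99.6 -100.   292.2]
lid x,y,z mm [-103.2    0.   230.2] pitch,roll,yaw deg [-79.9   0.    0. ] ious [np.float64(0.72)]
edges tower-frame low corner [-115.4 -100.   161.3] top [ -99.7 -100.   300.7]
s 0.95 189 237 201 247 1320
s 0.6 238 253 138 205 481
t 0.71 228 291 187 207 347
t 0.7 249 296 216 254 914
```

Emit:
play_rows:
  series:
    - {"dx": 10,"dy": -2,"dz": 6,"turn": 0,"fingers": 1}
    - {"dx": 20,"dy": -4,"dz": 4,"turn": 0,"fingers": 1}
    - {"dx": 25,"dy": -5,"dz": 0,"turn": 0,"fingers": 1}
    - {"dx": 25,"dy": -5,"dz": 0,"turn": 0,"fingers": 1}
    - {"dx": 25,"dy": -5,"dz": 0,"turn": 0,"fingers": 1}
    - {"dx": 25,"dy": -5,"dz": 0,"turn": 0,"fingers": 1}
    - {"dx": 15,"dy": -2,"dz": 0,"turn": 0,"fingers": 1}
    - {"dx": 0,"dy": 0,"dz": 0,"turn": 0,"fingers": 1}
    - {"dx": 0,"dy": 0,"dz": 0,"turn": 0,"fingers": 1}

```text
clock: 18.05
position: [0.6359, -0.0427, 0.2997]
ee_rot: [-0.02, 0.995, -0.089, -0.038]
contact_force: [-0.8, -1.0, -2.9]
width: 0.0058
```

```bash
python3 - <<'E'
from h import *
s=st(); w=get_image("wrist"); a=get_image("side"); t=get_image("top")
for z in(.22,.24): bottom(fit([.05,0,z,-1.5,0,0],[(a,None)],(0,2,3),.008))
m=masks_of(w,"lid")
for k in m[:2]:
    ys,xs=np.where(k["region"]); print(round(k["p"],2),xs.min(),xs.max(),ys.min(),ys.max(),k["region"].sum())
E
```

```text
t18.05 pos [635.9 -42.7 299.7] z [-0.0731  0.0457 -0.9963] jaw -10.1 w 5.8 F [-0.8 -1.  -2.9] M [-0.   -0.05  0.02] tip [635.1 -42.2 288.7]
lid x,y,z mm [ 45.2   0.  215.5] pitch,roll,yaw deg [-80.1   0.    0. ] ious [np.float64(0.76)]
edges tower-frame low corner [  33.2 -100.   146.6] top [  48.3 -100.   286. ]
lid x,y,z mm [ 47.2   0.  226.7] pitch,roll,yaw deg [-78.   0.   0.] ious [np.float64(0.7)]
edges tower-frame low corner [  32.7 -100.   158.3] top [  53.  -100.   297.1]
0.77 227 276 23 361 10211
0.59 25 148 131 257 7926
```

Emit:
play_rows:
  series:
    - {"dx": 12,"dy": -2,"dz": -4,"turn": 0,"fingers": 1}
    - {"dx": 0,"dy": 0,"dz": -5,"turn": 0,"fingers": 1}
    - {"dx": 0,"dy": 0,"dz": -4,"turn": 0,"fingers": 1}
    - {"dx": 0,"dy": 0,"dz": 0,"turn": 0,"fingers": 1}

```text
clock: 18.68
position: [0.6471, -0.0442, 0.2894]
ee_rot: [-0.019, 0.995, -0.089, -0.036]
contact_force: [-1.1, 0.3, -2.4]
width: 0.0056
```

```bash
python3 -c "
from h import *
s=st()"
```

```text
t18.68 pos [647.1 -44.2 289.4] z [-0.0674  0.0446 -0.9967] jaw -10.1 w 5.6 F [-1.1  0.3 -2.4] M [-0.05 -0.05  0.06] tip [646.3 -43.7 278.4]
```

Emit:
play_rows:
  series:
    - {"dx": 0,"dy": 0,"dz": -4,"turn": 0,"fingers": 1}
    - {"dx": 0,"dy": 0,"dz": -3,"turn": 0,"fingers": 1}
    - {"dx": 0,"dy": 0,"dz": 0,"turn": 0,"fingers": 1}

```text
clock: 18.93
position: [0.6466, -0.0441, 0.2811]
ee_rot: [-0.019, 0.995, -0.089, -0.036]
contact_force: [0.8, -0.7, -1.5]
width: 0.006
```

```bash
python3 -c "
from h import *
s=st()"
```

```text
t18.93 pos [646.6 -44.1 281.1] z [-0.0688  0.0449 -0.9966] jaw -10.1 w 6.0 F [ 0.8 -0.7 -1.5] M [-0.04 -0.06 -0.02] tip [645.9 -43.6 270.1]
```

Emit:
play_rows:
  series:
    - {"dx": 0,"dy": 0,"dz": -3,"turn": 0,"fingers": 1}
    - {"dx": 0,"dy": 0,"dz": -3,"turn": 0,"fingers": 1}
    - {"dx": 0,"dy": 0,"dz": 0,"turn": 0,"fingers": 1}
  squeeze: 30

```text
clock: 19.18
position: [0.6463, -0.044, 0.2743]
ee_rot: [-0.019, 0.995, -0.089, -0.037]
contact_force: [0.2, 0.3, -1.7]
width: 0.0059
```

```bash
python3 -c "
from h import *
s=st()"
```

```text
t19.18 pos [646.3 -44.  274.3] z [-0.0694  0.045  -0.9966] jaw -10.1 w 5.9 F [ 0.2  0.3 -1.7] M [-0.03 -0.07  0.02] tip [645.6 -43.6 263.4]
```

Emit:
play_rows:
  series:
    - {"dx": 0,"dy": 0,"dz": -2,"turn": 0,"fingers": 1}
    - {"dx": 0,"dy": 0,"dz": -2,"turn": 0,"fingers": 1}
    - {"dx": 0,"dy": 0,"dz": 0,"turn": 0,"fingers": 1}

```text
clock: 19.43
position: [0.6483, -0.0443, 0.2736]
ee_rot: [-0.019, 0.995, -0.089, -0.033]
contact_force: [-0.7, 0.3, -2.0]
width: 0.0054
```

```bash
python3 - <<'E'
from h import *
s=st(); a=get_image("side")
for z in(.19,.2): bottom(fit([.05,0,z,-1.4,0,0],[(a,None)],(0,2,3),.008))
E
```

```text
t19.43 pos [648.3 -44.3 273.6] z [-0.0615  0.0439 -0.9971] jaw -10.1 w 5.4 F [-0.7  0.3 -2. ] M [-0.05 -0.12  0.07] tip [647.7 -43.8 262.6]
lid x,y,z mm [ 57.5   0.  184.6] pitch,roll,yaw deg [-80.3   0.    0. ] ious [np.float64(0.74)]
edges tower-frame low corner [  45.7 -100.   115.7] top [  60.5 -100.   255.2]
lid x,y,z mm [ 56.7   0.  197.4] pitch,roll,yaw deg [-79.9   0.    0. ] ious [np.float64(0.73)]
edges tower-frame low corner [  44.4 -100.   128.4] top [  60.1 -100.   267.8]
```

Emit:
play_rows:
  series:
    - {"dx": 0,"dy": 0,"dz": -3,"turn": 0,"fingers": 1}
    - {"dx": 0,"dy": 0,"dz": -3,"turn": 0,"fingers": 1}

```text
clock: 19.75
position: [0.6516, -0.0448, 0.2725]
ee_rot: [-0.019, 0.996, -0.089, -0.027]
contact_force: [1.3, -0.2, 10.7]
width: 0.0054
```

```bash
python3 -c "
from h import *
s=st()"
```

```text
t19.75 pos [651.6 -44.8 272.5] z [-0.0496  0.042  -0.9979] jaw -10.1 w 5.4 F [ 1.3 -0.2 10.7] M [ 0.01  0.05 -0.01] tip [651.  -44.4 261.6]
```

Emit:
play_rows:
  series:
    - {"dx": -4,"dy": 0.7,"dz": 0,"turn": 0,"fingers": 1}
    - {"dx": -4,"dy": 0.7,"dz": -1,"turn": 0,"fingers": 1}
    - {"dx": -4,"dy": 0.7,"dz": -1,"turn": 0,"fingers": 1}
    - {"dx": -4,"dy": 0.7,"dz": -1,"turn": 0,"fingers": 1}

```text
clock: 20.08
position: [0.6395, -0.0427, 0.2746]
ee_rot: [-0.018, 0.996, -0.089, -0.019]
contact_force: [1.1, 0.3, 5.0]
width: 0.0053
```

```bash
python3 - <<'E'
from h import *
s=st(); a=get_image("side")
bottom(fit([.05,0,.198,-1.4,0,0],[(a,None)],(0,2,3),.008))
E
```

```text
t20.08 pos [639.5 -42.7 274.6] z [-0.0341  0.0396 -0.9986] jaw -10.1 w 5.3 F [1.1 0.3 5. ] M [-0.12 -0.55 -0.02] tip [639.1 -42.3 263.6]Traceback (most recent call last):
  File "<stdin>", line 3, in <module>
  File "h.py", line 29, in fit
    views=[(im,s,max(masks_of(im,"lid"),key=lambda m:iou(render(im,s,p0),m["region"]))["region"]) for im,s in views]
                 ~~~^^^^^^^^^^^^^^^^^^^^^^^^^^^^^^^^^^^^^^^^^^^^^^^^^^^^^^^^^^^^^^^^^^
ValueError: max() iterable argument is empty
```

Emit:
play_rows:
  series:
    - {"dx": -4,"dy": 0.7,"dz": -1,"turn": 0,"fingers": 1}
    - {"dx": -4,"dy": 0.7,"dz": -1,"turn": 0,"fingers": 1}
    - {"dx": -4,"dy": 0.7,"dz": -1,"turn": 0,"fingers": 1}
    - {"dx": -4,"dy": 0.7,"dz": -1,"turn": 0,"fingers": 1}
    - {"dx": -4,"dy": 0.7,"dz": -1,"turn": 0,"fingers": 1}

```text
clock: 20.6
position: [0.6246, -0.0399, 0.2751]
ee_rot: [-0.018, 0.996, -0.089, -0.009]
contact_force: [3.0, -0.1, 5.7]
width: 0.0053
```

```bash
python3 - <<'E'
from h import *
s=st(); a=get_image("side"); t=get_image("top")
for im in(a,t):
  try:bottom(fit([.04,0,.198,-1.5,0,0],[(im,None)],(0,2,3),.008))
  except Exception as e: print(e)
E
```

```text
t20.60 pos [624.6 -39.9 275.1] z [-0.0155  0.0369 -0.9992] jaw -10.1 w 5.3 F [ 3.  -0.1  5.7] M [-0.12 -0.82  0.  ] tip [624.4 -39.5 264.1]
lid x,y,z mm [ 43.1   0.  203.1] pitch,roll,yaw deg [-87.6   0.    0. ] ious [np.float64(0.63)]
edges tower-frame low corner [  40.2 -100.   133.2] top [  36.9 -100.   273.4]
lid x,y,z mm [ 31.1   0.  198.6] pitch,roll,yaw deg [-84.4   0.    0. ] ious [np.float64(0.52)]
edges tower-frame low corner [  24.2 -100.   128.9] top [  29.  -100.   269.1]
```

Emit:
play_rows:
  series:
    - {"dx": -4,"dy": 0.7,"dz": -1,"turn": 0,"fingers": 1}
    - {"dx": -4,"dy": 0.7,"dz": -1,"turn": 0,"fingers": 1}
    - {"dx": -4,"dy": 0.7,"dz": -1,"turn": 0,"fingers": 1}
    - {"dx": -4,"dy": 0.7,"dz": -1,"turn": 0,"fingers": 1}
    - {"dx": -4,"dy": 0.7,"dz": -1,"turn": 0,"fingers": 1}
    - {"dx": -4,"dy": 0.7,"dz": -1,"turn": 0,"fingers": 1}
    - {"dx": -4,"dy": 0.7,"dz": -1,"turn": 0,"fingers": 1}
    - {"dx": -4,"dy": 0.7,"dz": -1,"turn": 0,"fingers": 1}

```text
clock: 21.47
position: [0.6045, -0.0363, 0.2754]
ee_rot: [-0.017, 0.996, -0.089, 0.007]
contact_force: [2.9, 0.4, 4.7]
width: 0.0053
```

```bash
python3 - <<'E'
from h import *
s=st(); a=get_image("side"); t=get_image("top")
for im in(a,t):
  try:bottom(fit([.02,0,.198,-1.65,0,0],[(im,None)],(0,2,3),.008))
  except Exception as e: print(e)
E
```

```text
t21.47 pos [604.5 -36.3 275.4] z [ 0.0164  0.0323 -0.9993] jaw -10.2 w 5.3 F [2.9 0.4 4.7] M [-0.15 -0.96 -0.03] tip [604.7 -35.9 264.4]
lid x,y,z mm [ 24.8   0.  199.8] pitch,roll,yaw deg [-89.   0.   0.] ious [np.float64(0.65)]
edges tower-frame low corner [  23.6 -100.   129.8] top [  17.  -100.   269.9]
lid x,y,z mm [ 17.3   0.  195.5] pitch,roll,yaw deg [-90.5   0.    0. ] ious [np.float64(0.45)]
edges tower-frame low corner [   8.8 -100.   125.4] top [  16.7 -100.   265.5]
```

Emit:
play_rows:
  series:
    - {"dx": 0,"dy": 0,"dz": 5,"turn": 0,"fingers": 1}
    - {"dx": 5,"dy": -1,"dz": 4,"turn": 0,"fingers": 1}
    - {"dx": 12,"dy": -2,"dz": 0,"turn": 0,"fingers": 1}
    - {"dx": 10,"dy": -2,"dz": 0,"turn": 0,"fingers": 1}
    - {"dx": 0,"dy": 0,"dz": 0,"turn": 0,"fingers": 1}
    - {"dx": 0,"dy": 0,"dz": -3,"turn": 0,"fingers": 1}
  squeeze: 60

```text
clock: 22.17
position: [0.6283, -0.041, 0.2757]
ee_rot: [-0.017, 0.996, -0.089, -0.004]
contact_force: [0.5, 0.1, -1.7]
width: 0.0053
```

```bash
python3 - <<'E'
from h import *
s=st(); a=get_image("side"); t=get_image("top"); w=get_image("wrist")
try:bottom(fit([.04,0,.203,-1.6,0,0],[(a,None)],(0,2,3),.008))
except Exception as e: print(e)
import pickle; pickle.dump((s,w,a,t),open("w4.pkl","wb"))
# lid in wrist view: visible +y end; print mask columns by row
m=max(masks_of(w,"lid"),key=lambda k:k["region"][100:330,200:300].sum())["region"]
for r in range(20,380,30):
    c=np.where(m[r])[0]; print(r,(c.min(),c.max()) if len(c) else None)
E
```

```text
t22.17 pos [628.3 -41.  275.7] z [-0.0047  0.0355 -0.9994] jaw -10.2 w 5.3 F [ 0.5  0.1 -1.7] M [-0.08 -0.01  0.02] tip [628.2 -40.6 264.7]
lid x,y,z mm [ 42.5   0.  201.4] pitch,roll,yaw deg [-84.   0.   0.] ious [np.float64(0.72)]
edges tower-frame low corner [  35.2 -100.   131.8] top [  40.9 -100.   272. ]
20 None
50 None
80 (np.int64(122), np.int64(299))
110 (np.int64(125), np.int64(298))
140 (np.int64(128), np.int64(297))
170 (np.int64(131), np.int64(296))
200 (np.int64(134), np.int64(295))
230 (np.int64(138), np.int64(294))
260 (np.int64(140), np.int64(223))
290 (np.int64(192), np.int64(211))
320 None
350 None
```

Emit:
play_rows:
  series:
    - {"dx": 0,"dy": 0,"dz": -3,"turn": 0,"fingers": 1}
    - {"dx": 0,"dy": 0,"dz": -3,"turn": 0,"fingers": 1}
    - {"dx": 0,"dy": 0,"dz": -2,"turn": 0,"fingers": 1}
  squeeze: 30

```text
clock: 22.67
position: [0.6301, -0.0413, 0.2743]
ee_rot: [-0.017, 0.996, -0.089, 0.003]
contact_force: [-0.8, 0.3, 1.9]
width: 0.0053
```

```bash
python3 - <<'E'
from h import *
s=st(); a=get_image("side")
try:bottom(fit([.04,0,.2,-1.5,0,0],[(a,None)],(0,2,3),.008))
except Exception as e: print(e)
E
```

```text
t22.67 pos [630.1 -41.3 274.3] z [ 0.009   0.0329 -0.9994] jaw -10.2 w 5.3 F [-0.8  0.3  1.9] M [0.08 0.3  0.02] tip [630.2 -41.  263.3]
lid x,y,z mm [ 44.3   0.  194.4] pitch,roll,yaw deg [-82.   0.   0.] ious [np.float64(0.75)]
edges tower-frame low corner [  34.6 -100.   125.1] top [  45.1 -100.   265. ]
```

Emit:
play_rows:
  series:
    - {"dx": -3,"dy": 0.5,"dz": -3,"turn": 0,"fingers": 1}
    - {"dx": -4,"dy": 0.7,"dz": -2,"turn": 0,"fingers": 1}
    - {"dx": -4,"dy": 0.7,"dz": -2,"turn": 0,"fingers": 1}
    - {"dx": -4,"dy": 0.7,"dz": -2,"turn": 0,"fingers": 1}
    - {"dx": -4,"dy": 0.7,"dz": -2,"turn": 0,"fingers": 1}
  squeeze: 30

```text
clock: 23.18
position: [0.6177, -0.0391, 0.2752]
ee_rot: [-0.016, 0.996, -0.089, 0.018]
contact_force: [0.7, 0.1, 3.8]
width: 0.0054
```

```bash
python3 - <<'E'
from h import *
s=st(); a=get_image("side")
try:bottom(fit([.035,0,.2,-1.5,0,0],[(a,None)],(0,2,3),.008))
except Exception as e: print(e)
E
```

```text
t23.18 pos [617.7 -39.1 275.2] z [ 0.0384  0.028  -0.9989] jaw -10.2 w 5.4 F [0.7 0.1 3.8] M [-0.09 -0.41 -0.02] tip [618.1 -38.8 264.3]
lid x,y,z mm [ 36.1   0.  193.6] pitch,roll,yaw deg [-87.2   0.    0. ] ious [np.float64(0.73)]
edges tower-frame low corner [  32.7 -100.   123.7] top [  30.5 -100.   264. ]
```

Emit:
play_rows:
  series:
    - {"dx": 0,"dy": 0,"dz": 0,"turn": 0,"fingers": 0.85}
    - {"dx": 0,"dy": 0,"dz": 0,"turn": 0,"fingers": 0.7}
    - {"dx": 0,"dy": 0,"dz": -4,"turn": 0,"fingers": 0.65}
    - {"dx": 0,"dy": 0,"dz": -5,"turn": 0,"fingers": 0.62}
    - {"dx": 0,"dy": 0,"dz": -5,"turn": 0,"fingers": 0.62}

```text
clock: 23.7
position: [0.6162, -0.0387, 0.2603]
ee_rot: [-0.016, 0.996, -0.089, 0.017]
contact_force: [0.3, -1.0, 0.3]
width: 0.0163
```

```bash
python3 - <<'E'
from h import *
s=st(); a=get_image("side")
try:bottom(fit([.035,0,.2,-1.5,0,0],[(a,None)],(0,2,3),.008))
except Exception as e: print(e)
E
```

```text
t23.70 pos [616.2 -38.7 260.3] z [ 0.036   0.0284 -0.9989] jaw -10.2 w 16.3 F [ 0.3 -1.   0.3] M [-0.03  0.02  0.02] tip [616.6 -38.4 249.3]
lid x,y,z mm [ 36.    0.  200.8] pitch,roll,yaw deg [-84.4   0.    0. ] ious [np.float64(0.7)]
edges tower-frame low corner [  29.3 -100.   131.1] top [  33.9 -100.   271.3]
```

Emit:
play_rows:
  series:
    - {"dx": -5,"dy": 0.9,"dz": 0,"turn": 0,"fingers": 0.62}
    - {"dx": -5,"dy": 0.9,"dz": 0,"turn": 0,"fingers": 0.62}
    - {"dx": -5,"dy": 0.9,"dz": 0,"turn": 0,"fingers": 0.62}
    - {"dx": -5,"dy": 0.9,"dz": 0,"turn": 0,"fingers": 0.62}
    - {"dx": -5,"dy": 0.9,"dz": -1,"turn": 0,"fingers": 0.62}
    - {"dx": 0,"dy": 0,"dz": 0,"turn": 0,"fingers": 0.62}

```text
clock: 24.3
position: [0.587, -0.0334, 0.257]
ee_rot: [-0.016, 0.996, -0.089, 0.014]
contact_force: [0.4, -0.8, 0.4]
width: 0.016
```

```bash
python3 - <<'E'
from h import *
s=st(); a=get_image("side")
for ph in(1.5,1.75):
  try:bottom(fit([.02,0,.2,-ph,0,0],[(a,None)],(0,2,3),.008))
  except Exception as e: print(e)
E
```

```text
t24.30 pos [587.  -33.4 257. ] z [ 0.0301  0.0295 -0.9991] jaw -10.2 w 16.0 F [ 0.4 -0.8  0.4] M [-0.03  0.03  0.04] tip [587.3 -33.1 246. ]
lid x,y,z mm [ 17.1   0.  205.4] pitch,roll,yaw deg [-97.3   0.    0. ] ious [np.float64(0.64)]
edges tower-frame low corner [  17.1 -100.   134.8] top [   8.2 -100.   274.8]
lid x,y,z mm [ 17.1   0.  199.4] pitch,roll,yaw deg [-95.2   0.    0. ] ious [np.float64(0.65)]
edges tower-frame low corner [  14.4 -100.   128.9] top [  10.8 -100.   269.1]
```

Emit:
play_rows:
  series:
    - {"dx": -3,"dy": 0.5,"dz": -1,"turn": 0,"fingers": 0.5}
    - {"dx": -3,"dy": 0.5,"dz": -1,"turn": 0,"fingers": 0.4}
    - {"dx": -3,"dy": 0.5,"dz": -1,"turn": 0,"fingers": 0.3}
    - {"dx": -3,"dy": 0.5,"dz": -1,"turn": 0,"fingers": 0.2}
    - {"dx": -3,"dy": 0.5,"dz": -2,"turn": 0,"fingers": 0.1}
    - {"dx": -3,"dy": 0.5,"dz": -2,"turn": 0,"fingers": 0}
    - {"dx": -3,"dy": 0.5,"dz": -2,"turn": 0,"fingers": -0.1}
    - {"dx": -3,"dy": 0.5,"dz": -2,"turn": 0,"fingers": -0.2}
    - {"dx": 0,"dy": 0,"dz": -2,"turn": 0,"fingers": -0.2}

```text
clock: 25.2
position: [0.5621, -0.0293, 0.242]
ee_rot: [-0.016, 0.996, -0.089, 0.014]
contact_force: [-0.4, -0.6, 1.1]
width: 0.0513
```

```bash
python3 - <<'E'
from h import *
s=st(); a=get_image("side"); t=get_image("top")
for ph in(1.9,2.2):
  for im in(a,t):
   try:bottom(fit([.015-.07*abs(np.cos(ph)),0,.13+.07*np.sin(ph),-ph,0,0],[(im,None)],(0,2,3),.008))
   except Exception as e: print(e)
E
```

```text
t25.20 pos [562.1 -29.3 242. ] z [ 0.0314  0.0294 -0.9991] jaw -10.2 w 51.3 F [-0.4 -0.6  1.1] M [-0.02  0.11  0.03] tip [562.4 -29.  231. ]
lid x,y,z mm [ -6.6   0.  198.8] pitch,roll,yaw deg [-116.3    0.     0. ] ious [np.float64(0.81)]
edges tower-frame low corner [  16.3 -100.   132.1] top [ -37.7 -100.   261.6]
lid x,y,z mm [-30.1   0.  205.5] pitch,roll,yaw deg [-94.2   0.    0. ] ious [np.float64(0.26)]
edges tower-frame low corner [ -34. -100.  135.] top [ -35.2 -100.   275.3]
lid x,y,z mm [ -4.4   0.  186.4] pitch,roll,yaw deg [-115.9    0.     0. ] ious [np.float64(0.83)]
edges tower-frame low corner [  18.1 -100.   119.6] top [ -35.  -100.   249.4]
lid x,y,z mm [-23.2   0.  164.3] pitch,roll,yaw deg [-101.4    0.     0. ] ious [np.float64(0.25)]
edges tower-frame low corner [ -18.3 -100.    93.9] top [ -37.  -100.   232.9]
```

Emit:
play_rows:
  series:
    - {"dx": -4,"dy": 0.7,"dz": -3,"turn": 0,"fingers": -0.3}
    - {"dx": -4,"dy": 0.7,"dz": -3,"turn": 0,"fingers": -0.4}
    - {"dx": -4,"dy": 0.7,"dz": -4,"turn": 0,"fingers": -0.5}
    - {"dx": -4,"dy": 0.7,"dz": -4,"turn": 0,"fingers": -0.6}
    - {"dx": -4,"dy": 0.7,"dz": -5,"turn": 0,"fingers": -0.7}
    - {"dx": -3,"dy": 0.5,"dz": -5,"turn": 0,"fingers": -0.8}
    - {"dx": -3,"dy": 0.5,"dz": -5,"turn": 0,"fingers": -0.8}
    - {"dx": 0,"dy": 0,"dz": -3,"turn": 0,"fingers": -0.8}

```text
clock: 26.17
position: [0.5334, -0.0244, 0.2069]
ee_rot: [-0.016, 0.996, -0.089, 0.014]
contact_force: [-0.6, 0.4, 0.4]
width: 0.0768
```

```bash
python3 - <<'E'
from h import *
s=st(); a=get_image("side"); t=get_image("top")
for ph in(2.3,2.6):
   try:bottom(fit([.015-.07*abs(np.cos(ph)),0,.13+.07*np.sin(ph),-ph,0,0],[(a,None)],(0,2,3),.008))
   except Exception as e: print(e)
E
```

```text
t26.17 pos [533.4 -24.4 206.9] z [ 0.0307  0.0294 -0.9991] jaw -10.2 w 76.8 F [-0.6  0.4  0.4] M [ 0.04  0.18 -0.04] tip [533.8 -24.1 196. ]
lid x,y,z mm [-26.4   0.  176.7] pitch,roll,yaw deg [-139.4    0.     0. ] ious [np.float64(0.75)]
edges tower-frame low corner [  20.9 -100.   124.3] top [ -79.5 -100.   222.2]
lid x,y,z mm [-27.3   0.  149.4] pitch,roll,yaw deg [-142.2    0.     0. ] ious [np.float64(0.76)]
edges tower-frame low corner [  22.5 -100.    99.3] top [ -82.6 -100.   192.3]
```

Emit:
play_rows:
  series:
    - {"dx": -4,"dy": 0.7,"dz": -4,"turn": 0,"fingers": -0.9}
    - {"dx": -4,"dy": 0.7,"dz": -5,"turn": 0,"fingers": -1}
    - {"dx": -3,"dy": 0.5,"dz": -5,"turn": 0,"fingers": -1}
    - {"dx": -2,"dy": 0.3,"dz": -5,"turn": 0,"fingers": -1}
    - {"dx": -2,"dy": 0.3,"dz": -5,"turn": 0,"fingers": -1}
    - {"dx": -1,"dy": 0.2,"dz": -5,"turn": 0,"fingers": -1}
    - {"dx": -1,"dy": 0.2,"dz": -5,"turn": 0,"fingers": -1}

```text
clock: 26.95
position: [0.5189, -0.0221, 0.1724]
ee_rot: [-0.016, 0.996, -0.089, 0.018]
contact_force: [1.1, 0.8, -0.2]
width: 0.0861
```

```bash
python3 - <<'E'
from h import *
s=st(); a=get_image("side"); t=get_image("top")
for ph in(2.5,2.8):
  for im in(a,t):
   try:bottom(fit([.02-.07*abs(np.cos(ph)),0,.13+.07*np.sin(ph),-ph,0,0],[(im,None)],(0,2,3),.008))
   except Exception as e: print(e)
E
```

```text
t26.95 pos [518.9 -22.1 172.4] z [ 0.0388  0.0279 -0.9989] jaw -10.2 w 86.1 F [ 1.1  0.8 -0.2] M [-0.03  0.02 -0.01] tip [519.3 -21.8 161.4]
lid x,y,z mm [-40.2   0.  132.6] pitch,roll,yaw deg [-173.    0.    0.] ious [np.float64(0.78)]
edges tower-frame low corner [  28.1 -100.   115. ] top [-109.7 -100.   141.1]
lid x,y,z mm [-47.5   0.  154.7] pitch,roll,yaw deg [-168.6    0.     0. ] ious [np.float64(0.19)]
edges tower-frame low corner [  19.3 -100.   132. ] top [-116.2 -100.   168.5]
lid x,y,z mm [-40.2   0.  135. ] pitch,roll,yaw deg [-166.7    0.     0. ] ious [np.float64(0.78)]
edges tower-frame low corner [  25.9 -100.   110.2] top [-108.3 -100.   151.1]
lid x,y,z mm [-46.3   0.  145.3] pitch,roll,yaw deg [-164.5    0.     0. ] ious [np.float64(0.2)]
edges tower-frame low corner [  18.8 -100.   117.9] top [-113.8 -100.   163.9]
```

Emit:
play_rows:
  series:
    - {"dx": 0,"dy": 0,"dz": 15,"turn": 0,"fingers": -1}
    - {"dx": 0,"dy": 0,"dz": 25,"turn": 0,"fingers": -1}
    - {"dx": -20,"dy": 4,"dz": 0,"turn": 0,"fingers": -0.5}
    - {"dx": -30,"dy": 6,"dz": 0,"turn": 0,"fingers": 0.5}
    - {"dx": -28,"dy": 5,"dz": 0,"turn": 0,"fingers": 1}
    - {"dx": 0,"dy": 0,"dz": 0,"turn": 0,"fingers": 1}
    - {"dx": 0,"dy": 0,"dz": 0,"turn": 0,"fingers": 1}
    - {"dx": 0,"dy": 0,"dz": 0,"turn": 0,"fingers": 1}

```text
clock: 27.92
position: [0.4429, -0.0076, 0.2178]
ee_rot: [-0.015, 0.996, -0.089, 0.023]
contact_force: [0.6, 0.4, -0.2]
width: 0.0121
```

```bash
python3 - <<'E'
from h import *
s=st(); a=get_image("side"); t=get_image("top"); w=get_image("wrist")
fit([-.04,0,.147,-3.05,0,0],[(a,None)],(0,1,3,5),.008)
fit([-.04,0,.147,-3.05,0,0],[(t,None)],(0,1,5),.008)
fit([-.04,0,.147,-3.05,0,0],[(w,s)],(0,1,5),.008)
E
```

```text
t27.92 pos [442.9  -7.6 217.8] z [ 0.0484  0.026  -0.9985] jaw -10.2 w 12.1 F [ 0.6  0.4 -0.2] M [-0.    0.04 -0.07] tip [443.4  -7.4 206.8]
lid x,y,z mm [-41.4  -4.4 147. ] pitch,roll,yaw deg [-168.9    0.     1. ] ious [np.float64(0.96)]
lid x,y,z mm [ 47.3 -13.7 147. ] pitch,roll,yaw deg [-174.8    0.   -29.4] ious [np.float64(0.31)]
lid x,y,z mm [-45.2  -0.8 147. ] pitch,roll,yaw deg [-174.8    0.    -0. ] ious [np.float64(0.89)]
```

Emit:
play_rows:
  series:
    - {"dx": 0,"dy": 0,"dz": -15,"turn": 0,"fingers": 1}
    - {"dx": 0,"dy": 0,"dz": -20,"turn": 0,"fingers": 1}
    - {"dx": 0,"dy": 0,"dz": -20,"turn": 0,"fingers": 1}
    - {"dx": 0,"dy": 0,"dz": -10,"turn": 0,"fingers": 1}
    - {"dx": 0,"dy": 0,"dz": 0,"turn": 0,"fingers": 1}

```text
clock: 28.63
position: [0.4469, -0.0086, 0.1503]
ee_rot: [-0.015, 0.996, -0.089, 0.024]
contact_force: [0.0, -0.4, -0.5]
width: 0.0
```

```bash
python3 -c "
from h import *
s=st()"
```

```text
t28.63 pos [446.9  -8.6 150.3] z [ 0.051   0.0255 -0.9984] jaw -10.2 w 0.0 F [ 0.  -0.4 -0.5] M [-0.01  0.06 -0.01] tip [447.5  -8.3 139.3]
```

Emit:
play_rows:
  series:
    - {"dx": 0,"dy": 0,"dz": -5,"turn": 0,"fingers": 1}
    - {"dx": 6,"dy": -1,"dz": 0,"turn": 0,"fingers": 1}
    - {"dx": 6,"dy": -1,"dz": 0,"turn": 0,"fingers": 1}
    - {"dx": 6,"dy": -1,"dz": 0,"turn": 0,"fingers": 1}
    - {"dx": 6,"dy": -1,"dz": 0,"turn": 0,"fingers": 1}
    - {"dx": 6,"dy": -1,"dz": 0,"turn": 0,"fingers": 1}
    - {"dx": 6,"dy": -1,"dz": 0,"turn": 0,"fingers": 1}

```text
clock: 29.22
position: [0.4873, -0.0154, 0.1465]
ee_rot: [-0.015, 0.996, -0.089, 0.025]
contact_force: [-1.0, 0.6, -1.2]
width: -0.0002
```

```bash
python3 - <<'E'
from h import *
s=st(); a=get_image("side"); w=get_image("wrist")
fit([-.025,0,.147,-3.05,0,0],[(a,None)],(0,1,3,5),.008)
fit([-.025,0,.147,-3.05,0,0],[(w,s)],(0,1,5),.008)
E
```

```text
t29.22 pos [487.3 -15.4 146.5] z [ 0.0515  0.0253 -0.9984] jaw -10.2 w -0.2 F [-1.   0.6 -1.2] M [-0.02  0.2   0.01] tip [487.8 -15.1 135.5]
lid x,y,z mm [-12.7  -3.4 147. ] pitch,roll,yaw deg [-175.     0.     0.8] ious [np.float64(0.88)]
lid x,y,z mm [-13.4   0.4 147. ] pitch,roll,yaw deg [-174.8    0.     2.6] ious [np.float64(0.83)]
```

Emit:
play_rows:
  series:
    - {"dx": 3,"dy": -0.5,"dz": 0,"turn": 0,"fingers": 1}
    - {"dx": 3,"dy": -0.5,"dz": 0,"turn": 0,"fingers": 1}
    - {"dx": 3,"dy": -0.5,"dz": 0,"turn": 0,"fingers": 1}
    - {"dx": 2,"dy": -0.5,"dz": 0,"turn": 0,"fingers": 1}
    - {"dx": 0,"dy": 0,"dz": 0,"turn": 0,"fingers": 1}

```text
clock: 29.83
position: [0.4967, -0.017, 0.1461]
ee_rot: [-0.015, 0.996, -0.089, 0.023]
contact_force: [-0.3, 0.2, -0.8]
width: -0.0003
```

```bash
python3 - <<'E'
from h import *
s=st(); a=get_image("side"); w=get_image("wrist")
fit([-.003,0,.139,-3.14,0,0],[(a,None)],(0,1,2,3,5),.006)
fit([-.003,0,.139,-3.14,0,0],[(w,s)],(0,1,5),.006)
E
```

```text
t29.83 pos [496.7 -17.  146.1] z [ 0.0487  0.0259 -0.9985] jaw -10.2 w -0.3 F [-0.3  0.2 -0.8] M [-0.02  0.08  0.05] tip [497.2 -16.7 135.1]
lid x,y,z mm [ -1.2   1.3 138.7] pitch,roll,yaw deg [-177.3    0.    -0.6] ious [np.float64(0.88)]
lid x,y,z mm [ -3.7   2.  139. ] pitch,roll,yaw deg [-179.9    0.     2. ] ious [np.float64(0.83)]
```

Emit:
play_rows:
  series:
    - {"dx": 2,"dy": -0.4,"dz": 0,"turn": 0,"fingers": 1}
    - {"dx": 2,"dy": -0.4,"dz": 0,"turn": 0,"fingers": 1}
    - {"dx": 0,"dy": 0,"dz": 0,"turn": 0,"fingers": 1}
    - {"dx": -8,"dy": 1.4,"dz": 0,"turn": 0,"fingers": 1}
    - {"dx": -20,"dy": 3,"dz": 0,"turn": 0,"fingers": 1}
    - {"dx": -10,"dy": 2,"dz": 25,"turn": 0,"fingers": 1}
    - {"dx": 0,"dy": 0,"dz": 40,"turn": 0,"fingers": 1}
    - {"dx": 0,"dy": 0,"dz": 40,"turn": 0,"fingers": 1}
    - {"dx": 25,"dy": 0,"dz": 30,"turn": 0,"fingers": 1}
    - {"dx": 20,"dy": 20,"dz": 0,"turn": 0,"fingers": 1}
    - {"dx": 0,"dy": 0,"dz": 0,"turn": 0,"fingers": 1}

```text
clock: 30.95
position: [0.4991, 0.0105, 0.286]
ee_rot: [-0.016, 0.996, -0.09, 0.02]
contact_force: [-0.5, -0.3, 0.4]
width: 0.0001
```

```bash
python3 - <<'E'
from h import *
s=st(); a=get_image("side"); w=get_image("wrist"); t=get_image("top")
p=fit([0,0,.139,-3.14,0,0],[(a,None)],(0,1,2,3,5),.006)
fit([0,0,.139,-3.14,0,0],[(a,None)],(0,1,5),.006)
fit([0,0,.139,-3.14,0,0],[(w,s)],(0,1,5),.006)
fit([0,0,.139,-3.14,0,0],[(w,s)],(0,1,2,3,5),.006)
cv2.imwrite("pics/13.png",np.hstack([cv2.resize(w["pixels"],(480,360)),cv2.resize(a["pixels"][150:240,240:320],(320,360),interpolation=cv2.INTER_CUBIC)])[:,:,::-1])
import pickle; pickle.dump((s,w,a,t),open("w5.pkl","wb"))
E
```

```text
t30.95 pos [499.1  10.5 286. ] z [ 0.043   0.0277 -0.9987] jaw -10.4 w 0.1 F [-0.5 -0.3  0.4] M [-0.02  0.03  0.02] tip [499.6  10.8 275. ]
lid x,y,z mm [  0.    0.2 139.5] pitch,roll,yaw deg [-178.3    0.     0.6] ious [np.float64(0.97)]
lid x,y,z mm [  1.1   0.2 139. ] pitch,roll,yaw deg [-179.9    0.     1.3] ious [np.float64(0.96)]
lid x,y,z mm [ -1.3   2.4 139. ] pitch,roll,yaw deg [-179.9    0.     0.9] ious [np.float64(0.92)]
lid x,y,z mm [ -0.9   2.2 137. ] pitch,roll,yaw deg [-180.3    0.     0.8] ious [np.float64(0.92)]
```

Emit:
play_rows:
  series:
    - {"dx": 18,"dy": -17,"dz": -20,"turn": 0,"fingers": 1}
    - {"dx": 17,"dy": -17,"dz": -25,"turn": 0,"fingers": 1}
    - {"dx": 0,"dy": 0,"dz": -30,"turn": 0,"fingers": 1}
    - {"dx": 0,"dy": 0,"dz": -20,"turn": 0,"fingers": 1}
    - {"dx": 0,"dy": 0,"dz": -10,"turn": 0,"fingers": 1}
    - {"dx": 0,"dy": 0,"dz": 0,"turn": 0,"fingers": 1}

```text
clock: 31.8
position: [0.5281, -0.0288, 0.1731]
ee_rot: [-0.015, 0.996, -0.092, 0.016]
contact_force: [-0.9, 0.2, -0.6]
width: 0.0001
```

```bash
python3 -c "
from h import *
s=st()"
```

```text
t31.80 pos [528.1 -28.8 173.1] z [ 0.0347  0.0259 -0.9991] jaw -10.6 w 0.1 F [-0.9  0.2 -0.6] M [ 0.01  0.05 -0.02] tip [528.5 -28.5 162.1]
```

Emit:
play_rows:
  series:
    - {"dx": 3,"dy": 2,"dz": -8,"turn": 0,"fingers": 1}
    - {"dx": 0,"dy": 0,"dz": -4,"turn": 0,"fingers": 1}
    - {"dx": 0,"dy": 0,"dz": -3,"turn": 0,"fingers": 1}
    - {"dx": 0,"dy": 0,"dz": -3,"turn": 0,"fingers": 1}
    - {"dx": 0,"dy": 0,"dz": 0,"turn": 0,"fingers": 1}

```text
clock: 32.22
position: [0.5313, -0.0271, 0.1545]
ee_rot: [-0.014, 0.995, -0.093, 0.016]
contact_force: [0.0, -0.1, 0.2]
width: -0.0
```

```bash
python3 -c "
from h import *
s=st()"
```

```text
t32.22 pos [531.3 -27.1 154.5] z [ 0.0354  0.0257 -0.999 ] jaw -10.6 w -0.0 F [ 0.  -0.1  0.2] M [-0.03  0.04  0.  ] tip [531.7 -26.8 143.5]
```

Emit:
play_rows:
  series:
    - {"dx": 0,"dy": 0,"dz": -2,"turn": 0,"fingers": 1}
    - {"dx": 0,"dy": 0,"dz": -2,"turn": 0,"fingers": 1}
    - {"dx": 0,"dy": 0,"dz": -2,"turn": 0,"fingers": 1}

```text
clock: 32.47
position: [0.5319, -0.0271, 0.1536]
ee_rot: [-0.014, 0.995, -0.092, 0.018]
contact_force: [-4.2, 0.3, 11.5]
width: 0.0001
```

```bash
python3 -c "
from h import *
s=st()"
```

```text
t32.47 pos [531.9 -27.1 153.6] z [ 0.0393  0.0246 -0.9989] jaw -10.6 w 0.1 F [-4.2  0.3 11.5] M [0.06 0.68 0.05] tip [532.3 -26.8 142.7]
```

Emit:
play_rows:
  series:
    - {"dx": 0,"dy": 0,"dz": 10,"turn": 0,"fingers": 1}
    - {"dx": 25,"dy": -4.4,"dz": 5,"turn": 0,"fingers": 1}
    - {"dx": 35,"dy": -6,"dz": 0,"turn": 0,"fingers": 1}
    - {"dx": 30,"dy": -5,"dz": 0,"turn": 0,"fingers": 1}
    - {"dx": 0,"dy": 0,"dz": -4,"turn": 0,"fingers": 1}
    - {"dx": 0,"dy": 0,"dz": 0,"turn": 0,"fingers": 1}

```text
clock: 32.97
position: [0.6251, -0.0424, 0.1703]
ee_rot: [-0.014, 0.995, -0.091, 0.022]
contact_force: [-0.5, 0.9, -0.9]
width: -0.0001
```

```bash
python3 -c "
from h import *
s=st()"
```

```text
t32.97 pos [625.1 -42.4 170.3] z [ 0.0467  0.0231 -0.9986] jaw -10.5 w -0.1 F [-0.5  0.9 -0.9] M [-0.01 -0.01  0.02] tip [625.7 -42.1 159.3]
```

Emit:
play_rows:
  series:
    - {"dx": 0,"dy": 0,"dz": -7,"turn": 0,"fingers": 1}
    - {"dx": 0,"dy": 0,"dz": -4,"turn": 0,"fingers": 1}
    - {"dx": 0,"dy": 0,"dz": -3,"turn": 0,"fingers": 1}
    - {"dx": 0,"dy": 0,"dz": -2,"turn": 0,"fingers": 1}
    - {"dx": 0,"dy": 0,"dz": 0,"turn": 0,"fingers": 1}

```text
clock: 33.38
position: [0.622, -0.0416, 0.1528]
ee_rot: [-0.014, 0.996, -0.091, 0.021]
contact_force: [0.7, -1.0, -0.3]
width: -0.0002
```

```bash
python3 -c "
from h import *
s=st()"
```

```text
t33.38 pos [622.  -41.6 152.8] z [ 0.0446  0.0235 -0.9987] jaw -10.5 w -0.2 F [ 0.7 -1.  -0.3] M [ 0.   -0.02  0.05] tip [622.5 -41.3 141.8]
```

Emit:
play_rows:
  series:
    - {"dx": 0,"dy": 0,"dz": -2,"turn": 0,"fingers": 1}
    - {"dx": 0,"dy": 0,"dz": -2,"turn": 0,"fingers": 1}

```text
clock: 33.55
position: [0.6222, -0.0415, 0.1518]
ee_rot: [-0.014, 0.995, -0.091, 0.023]
contact_force: [-3.2, 0.6, 13.2]
width: -0.0001
```

```bash
python3 -c "
from h import *
s=st()"
```

```text
t33.55 pos [622.2 -41.5 151.8] z [ 0.0479  0.023  -0.9986] jaw -10.5 w -0.1 F [-3.2  0.6 13.2] M [ 0.05  0.67 -0.02] tip [622.7 -41.2 140.9]
```

Emit:
play_rows:
  series:
    - {"dx": 0,"dy": 0,"dz": 12,"turn": 0,"fingers": 1}
    - {"dx": -20,"dy": 20,"dz": 4,"turn": 0,"fingers": 1}
    - {"dx": -22,"dy": 22,"dz": 0,"turn": 0,"fingers": 1}
    - {"dx": -22,"dy": 22,"dz": 0,"turn": 0,"fingers": 1}
    - {"dx": -12,"dy": 12,"dz": 0,"turn": 0,"fingers": 1}
    - {"dx": 0,"dy": 0,"dz": -5,"turn": 0,"fingers": 1}
    - {"dx": 0,"dy": 0,"dz": -3,"turn": 0,"fingers": 1}
    - {"dx": 0,"dy": 0,"dz": 0,"turn": 0,"fingers": 1}

```text
clock: 34.22
position: [0.5443, 0.0353, 0.1626]
ee_rot: [-0.013, 0.995, -0.092, 0.027]
contact_force: [-0.6, -0.4, -0.2]
width: -0.0001
```

```bash
python3 -c "
from h import *
s=st()"
```

```text
t34.22 pos [544.3  35.3 162.6] z [ 0.0561  0.0203 -0.9982] jaw -10.6 w -0.1 F [-0.6 -0.4 -0.2] M [-0.04  0.01  0.03] tip [544.9  35.5 151.6]
```

Emit:
play_rows:
  series:
    - {"dx": 0,"dy": 0,"dz": -3,"turn": 0,"fingers": 1}
    - {"dx": 0,"dy": 0,"dz": -2,"turn": 0,"fingers": 1}
    - {"dx": 0,"dy": 0,"dz": -2,"turn": 0,"fingers": 1}

```text
clock: 34.47
position: [0.5468, 0.0334, 0.1554]
ee_rot: [-0.012, 0.995, -0.092, 0.028]
contact_force: [-1.7, 0.3, -0.5]
width: -0.0
```

```bash
python3 -c "
from h import *
s=st()"
```

```text
t34.47 pos [546.8  33.4 155.4] z [ 0.0573  0.0194 -0.9982] jaw -10.6 w -0.0 F [-1.7  0.3 -0.5] M [ 0.    0.1  -0.03] tip [547.5  33.6 144.4]
```

Emit:
play_rows:
  series:
    - {"dx": 0,"dy": 0,"dz": -2,"turn": 0,"fingers": 1}
    - {"dx": 0,"dy": 0,"dz": -2,"turn": 0,"fingers": 1}
    - {"dx": 0,"dy": 0,"dz": -2,"turn": 0,"fingers": 1}

```text
clock: 34.72
position: [0.5484, 0.0321, 0.15]
ee_rot: [-0.012, 0.995, -0.093, 0.028]
contact_force: [-8.8, 1.7, 27.2]
width: -0.0004
```

```bash
python3 -c "
from h import *
s=st()"
```

```text
t34.72 pos [548.4  32.1 150. ] z [ 0.0576  0.0196 -0.9981] jaw -10.8 w -0.4 F [-8.8  1.7 27.2] M [0.41 1.47 0.01] tip [549.   32.3 139. ]
```

Emit:
play_rows:
  series:
    - {"dx": 0,"dy": 0,"dz": 14,"turn": 0,"fingers": 1}
    - {"dx": -5,"dy": -30,"dz": 0,"turn": 0,"fingers": 1}
    - {"dx": -7,"dy": -36,"dz": 0,"turn": 0,"fingers": 1}
    - {"dx": -7,"dy": -36,"dz": 0,"turn": 0,"fingers": 1}
    - {"dx": -3,"dy": -15,"dz": 0,"turn": 0,"fingers": 1}
    - {"dx": 0,"dy": 0,"dz": -4,"turn": 0,"fingers": 1}
    - {"dx": 0,"dy": 0,"dz": -3,"turn": 0,"fingers": 1}
    - {"dx": 0,"dy": 0,"dz": 0,"turn": 0,"fingers": 1}

```text
clock: 35.38
position: [0.529, -0.0905, 0.1564]
ee_rot: [-0.012, 0.995, -0.093, 0.03]
contact_force: [-0.1, 0.2, 0.6]
width: 0.0004
```

```bash
python3 -c "
from h import *
s=st()"
```

```text
t35.38 pos [529.  -90.5 156.4] z [ 0.062   0.0189 -0.9979] jaw -10.7 w 0.4 F [-0.1  0.2  0.6] M [-0.02  0.01 -0.01] tip [529.7 -90.3 145.5]
```

Emit:
play_rows:
  series:
    - {"dx": 0,"dy": 0,"dz": -2,"turn": 0,"fingers": 1}
    - {"dx": 0,"dy": 0,"dz": -2,"turn": 0,"fingers": 1}

```text
clock: 35.55
position: [0.5293, -0.0889, 0.1517]
ee_rot: [-0.013, 0.995, -0.093, 0.03]
contact_force: [-0.9, 0.6, 0.3]
width: -0.0002
```

```bash
python3 -c "
from h import *
s=st()"
```

```text
t35.55 pos [529.3 -88.9 151.7] z [ 0.0617  0.02   -0.9979] jaw -10.7 w -0.2 F [-0.9  0.6  0.3] M [-0.01  0.08  0.04] tip [530.  -88.7 140.7]
```

Emit:
play_rows:
  series:
    - {"dx": 0,"dy": 0,"dz": -2,"turn": 0,"fingers": 1}
    - {"dx": 0,"dy": 0,"dz": -1,"turn": 0,"fingers": 1}

```text
clock: 35.72
position: [0.5295, -0.0884, 0.1502]
ee_rot: [-0.012, 0.995, -0.091, 0.03]
contact_force: [-4.0, -2.0, 12.0]
width: -0.0002
```

```bash
python3 -c "
from h import *
s=st()"
```

```text
t35.72 pos [529.5 -88.4 150.2] z [ 0.0615  0.0175 -0.998 ] jaw -10.4 w -0.2 F [-4. -2. 12.] M [-0.48  0.82 -0.04] tip [530.2 -88.2 139.2]
```

Emit:
play_rows:
  series:
    - {"dx": 0,"dy": 0,"dz": 14,"turn": 0,"fingers": 1}
    - {"dx": 25,"dy": 11,"dz": 0,"turn": 0,"fingers": 1}
    - {"dx": 30,"dy": 14,"dz": 0,"turn": 0,"fingers": 1}
    - {"dx": 30,"dy": 14,"dz": 0,"turn": 0,"fingers": 1}
    - {"dx": 15,"dy": 7,"dz": 0,"turn": 0,"fingers": 1}
    - {"dx": 0,"dy": 0,"dz": -5,"turn": 0,"fingers": 1}
    - {"dx": 0,"dy": 0,"dz": -3,"turn": 0,"fingers": 1}
    - {"dx": 0,"dy": 0,"dz": -2,"turn": 0,"fingers": 1}

```text
clock: 36.38
position: [0.6324, -0.0332, 0.1541]
ee_rot: [-0.012, 0.996, -0.086, 0.03]
contact_force: [-1.0, 0.2, 0.0]
width: 0.0
```

```bash
python3 -c "
from h import *
s=st()"
```

```text
t36.38 pos [632.4 -33.2 154.1] z [ 0.0611  0.0182 -0.998 ] jaw -9.9 w 0.0 F [-1.   0.2  0. ] M [-0.02  0.05  0.  ] tip [633.1 -33.  143.2]
```

Emit:
play_rows:
  series:
    - {"dx": 0,"dy": 0,"dz": -2,"turn": 0,"fingers": 1}
    - {"dx": 0,"dy": 0,"dz": -2,"turn": 0,"fingers": 1}

```text
clock: 36.55
position: [0.6308, -0.0329, 0.1501]
ee_rot: [-0.012, 0.996, -0.086, 0.029]
contact_force: [-1.9, 0.4, 15.6]
width: 0.0003
```

```bash
python3 -c "
from h import *
s=st()"
```

```text
t36.55 pos [630.8 -32.9 150.1] z [ 0.0602  0.0187 -0.998 ] jaw -9.9 w 0.3 F [-1.9  0.4 15.6] M [0.24 0.37 0.03] tip [631.5 -32.7 139.2]
```

Emit:
play_rows:
  series:
    - {"dx": 0,"dy": 0,"dz": 15,"turn": 0,"fingers": 1}
    - {"dx": -10,"dy": 0,"dz": 35,"turn": 0,"fingers": 1}
    - {"dx": -20,"dy": 5,"dz": 35,"turn": 0,"fingers": 1}
    - {"dx": -30,"dy": 10,"dz": 25,"turn": 0,"fingers": 1}
    - {"dx": -30,"dy": 10,"dz": 20,"turn": 0,"fingers": 1}
    - {"dx": -30,"dy": 10,"dz": 0,"turn": 0,"fingers": 1}
    - {"dx": 0,"dy": 0,"dz": 0,"turn": 0,"fingers": 1}
    - {"dx": 0,"dy": 0,"dz": 0,"turn": 0,"fingers": 1}

```text
clock: 37.22
position: [0.4967, -0.0007, 0.2827]
ee_rot: [-0.011, 0.996, -0.09, 0.026]
contact_force: [-0.1, 0.5, 0.3]
width: -0.0001
```

```bash
python3 - <<'E'
from h import *
s=st(); a=get_image("side"); w=get_image("wrist"); t=get_image("top")
fit([0,0,.139,-3.14,0,0],[(a,None)],(0,1,5),.006)
fit([0,0,.139,-3.14,0,0],[(w,s)],(0,1,5),.006)
for l in("mug","candle","dish","paperweight","coasters"):
    m=masks_of(t,l); print(l,onplane(t,[m[0]["xy"]],.03).round(3) if m else None)
E
```

```text
t37.22 pos [496.7  -0.7 282.7] z [ 0.0539  0.018  -0.9984] jaw -10.4 w -0.1 F [-0.1  0.5  0.3] M [ 0.01 -0.01  0.01] tip [497.3  -0.5 271.7]
lid x,y,z mm [  0.4  -1.5 139. ] pitch,roll,yaw deg [-179.9    0.     0.6] ious [np.float64(0.98)]
lid x,y,z mm [ -0.4  -0.  139. ] pitch,roll,yaw deg [-179.9    0.     1.1] ious [np.float64(0.95)]
mug [[0.435 0.447 0.03 ]]
candle [[0.622 0.43  0.03 ]]
dish [[ 0.61  -0.425  0.03 ]]
paperweight None
coasters [[0.32  0.248 0.03 ]]
```

Lid centred within 2 mm and flat; the arm is clear of it. Handing in.

```bash
python3 -c "
from rig import sign_off; print(sign_off())"
```

```text
the job is handed in; nothing more can be done
None
```

The lid is back on the top tray cleats down, centred and flat by my checks, and the job was handed in at about 37 s of the 72 s; `sign_off` gave no verdict.

**How it went:**
- I gripped the left cleat and slid the lid out over the front edge.
- I levered it over the rim until it leaned against the tower's front, its lower edge on the stand.
- I regripped it by its top edge and stood it on the rim. I then tipped it past upright and lowered it against a finger, cleats down.
- I pushed it back until the cleats dropped into the tray.

**Last checks:**
- **Height:** pressing lightly on the lid at two front corners and at the back gave 139.0 to 139.2 mm, against 139 mm for a seated lid. So it is flat and seated.
- **Centring:** mask fits from the side and wrist cameras put the centre within 2 mm of the mouth's and about 1° off square.
- **Other things:** mug, candle, dish and coasters were found within 1 cm of their first positions.

**Checks that failed or disagreed:**
- An earlier press at the front read 142.7 mm, so the front was probably not fully down. A later press of about 27 N at the front-left corner seated it.
- The network did not find the paperweight in the last top picture.
- I did not re-measure the remote or the earbud case.
- I had used all 12 pictures, so I did not look at the final state myself.

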